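# Exchange the check thermometer behind the retained cartons

### The arm

A 7-joint arm with a two-finger parallel gripper is mounted at the origin on the work surface; the furniture and walls round the work are solid. World frame = base frame: x ahead of the robot, y to its left, z up, the work surface at z = 0. Lengths are in m, angles in rad, forces in N, time in s.
With the tool pointing down it reaches from about 0.4 to 0.875 m from the base axis. Payload 19.3 kg.
Tool frame: the origin (TCP) lies between the finger pads; the fingertips stand 8 mm ahead of it and the grasp point (between the pads) lies 11 mm behind it; z points along the fingers, y is the line along which they close (so a half turn about z gives the same grasp; the last joint's range is limited). The gripper opens to 85 mm and grips with 20 to 120 N. Pads are 22 mm wide; open, the fingers measure 114 mm over their backs; the gripper's body (76 mm by 85 mm) begins 54 mm behind the grasp point. The pads swing forward as they close: fully open they stand 13 mm farther back than shut.
Start: joints at [1.214, 0.521, -0.036, 1.599, 0.021, 1.021, -0.113], TCP at [0.177, -0.599, 0.239] pointing down, gripper open.
Joint ranges: [-2.91, 2.91], [-0.3, 2.13], [-1.5, 1.42], [0.17, 2.43], [-1.26, 4.41], [0.16, 1.93], [-2.52, 2.52]. Speed limits (rad/s): [1.89, 1.89, 2.39, 2.39, 3.01, 3.01, 3.01].

### API

Orientations are given as a rotation vector (axis times angle).
In Python, from bench import arm gives the robot as it stands.
- The arm moves only by the tool step_arm, never from a script. Its arguments are lists of equal length, an entry for each row: "dp": the shift along the tool's x, y, z in m, a list of three; "rotation": the turn, a rotation vector about the tool's x, y, z in degrees, a list of three. A call has 1 to 8 rows; each row is the pose to reach, as a shift and turn from the pose commanded when the call began, along the tool's axes at that moment; what a row does not reach only later rows make up. A row lasts 1/10 s, in which the tool goes at most 50 mm and 8.59 degrees, less where a joint would pass 70% of its speed; a pose out of reach is approached as far as the arm can. A call with a gripper value outside its range is refused whole. "fingers" is the closure, from 0 (fully open) to 1 (shut), set as the call begins (left out, the last holds). The fingers move at their own pace and stop on an object; the grip force is fixed at half the most. Time passes only in rows, so rows that repeat a pose let the fingers close. It gives the time, the measured TCP pose, the force, the opening and the grip force at its end, in the units of the state.
- arm.read_state(): the state, without advancing time (a new reading comes with each control period).
- arm.camera(name): name is "scene" or "top" or "wrist"; returns a dict with "img" (420x560x3 uint8, red, green, blue), "K" (3x3 intrinsics, pixels), "eye" and "attitude" of the camera in the world; the wrist camera has in their place "hand_eye" (4x4, takes a point from camera to tool coordinates, whose origin is the TCP and whose axes are the flange's). Camera axes: x right, y down, z forward; pixel columns grow to the right and rows downward; lengths in m; the calibration is good to about 2 mm. The wrist camera is an equidistant fisheye: a pixel r from the principal point sees the ray r / f radians off the axis. A picture is of the moment at which its call begins: read the wrist's pose just before it. There is no depth.
- arm.hand_in(): hands the job in; it is judged then, once.
The state is a dict: "t": time; "joint_pos": joint angles; "joint_velocities": joint speeds; "joint_torque": joint torques, N m; "tool_pos": TCP position; "tool_rot": TCP orientation; "ft_force": force on the tool from outside, world axes, zero at the start; "wrist_torque": the same for the moment, N m; "grip_width": opening from 0.0 (shut) to 1.0 (fully open); "finger_force": force on a finger pad.
Only numpy, scipy, OpenCV 4.12 (cv2) and the standard library are available. Lean on these libraries where they do the work, as an engineer would, in place of code of your own. Each camera call takes 0.05 s, during which the arm holds its last target. There are 200 camera calls.

### The job

The thermometer lying in the rack behind the two cartons is due for its check: stand both cartons upright on the rubber mat out of the way, lay that thermometer in the stand's cradle in front of the heat source, centred on its two supports with its lens close to and facing the source's black disc, and lay the already checked thermometer from the stand's side rest, centred, in the rack's cradle in its stead. Then put each carton back upright in the bay it came from. Work in that order and never let a carton fall over.

Things in the scene. Friction and masses are not known exactly. Their poses are not given: they have to be found in the camera images.
- carton_a: One of two closed printed cardboard cartons standing on end in the rack's bays, known by its bay: 94 mm (its x) by 54 mm (its y), 178 mm tall (a flap may show 6 mm more), 0.12 to 0.26 kg. Origin at the centre of its underside, z up. Grip it across the 54 mm sides near the top.
- carton_b: The other carton, of the same size and frame, standing in the rack's other bay.
- due_unit: White infrared thermometer due for its check, display upward, in the rack's cradle behind the cartons: 143 mm long, 32 mm thick at the lens head, 27 mm at the handle, 0.09 kg. Origin on its underside at mid length, 16 mm under its long axis; x runs along it, lens (blue ring) at x = -71 mm, tail at +72 mm; z up. Grip it across at mid length, between the supports.
- checked_unit: White infrared thermometer already checked, display turned to the side, lying in the stand's side rest. Same size, weight and frame as the due one (lens at x = -71 mm).
- rack: Fixed aluminium rack. Origin on the bench under the middle of its cradle; x away from the robot, y left, z up. Two bays in front, centres (-66, +55) and (-66, -55) mm, 68 (x) by 108 mm (y) inside, floor z = 5, lips to z = 24; a carton's 94 mm side runs along y. Cradle: two white supports at y = -45, +45 mm, 12 mm thick, floor z = 85, 45-degree flanks to z = 104; carries a thermometer along y.
- mat: Fixed black rubber mat, the side area, 140 mm (x) by 235 mm (y), 3 mm thick, empty at the start. Origin on the bench under the middle of its far edge; x away from the robot, y left, so its centre is at (-70, 0) mm. Holds both cartons side by side, 94 mm sides along y, at y = -55 and +55 mm.
- stand: Fixed check stand: white heat source 40 mm deep, 96 wide, 100 tall, black disc on its face. Origin on the bench under the disc's middle; x away from the robot into the source, y left. Two cradles like the rack's but low (floor z = 30 mm, supports 90 mm apart) along x: check cradle centred at (-85, 0) mm, empty, a thermometer's lens there stops 14 mm short of the disc; side rest at (-85, +75) mm.

How it is judged:
By the outcome, as a careful person would: the job done as asked, in the order asked, and still so for the second after the job is handed in, with the robot touching nothing.
It also fails if it takes over 144 s, if anything falls off the work surface, if the arm or the gripper's body presses on something with over 40 N, if the wrist force passes 120 N, or if a joint passes its speed limit or range.

## Working session

There is one attempt and no reset: what is moved stays moved. The work goes in short steps, Python scripts to look and compute and a tool call to move; the robot and the scene stay as the last step left them, time stands still between calls to the robot, and variables do not carry over. Pictures are saved under pics/ and viewed, at most 14 in all, crops included, and the job is handed in when it is done.

Besides the shell and the picture viewer there is one more tool, called after "Emit:" as name(argument=value, ...), one argument or row to a line, values as JSON. step_arm: Moves the arm, as the interface text tells. Its arguments: {"type":"object","properties":{"dp":{"type":"array"},"rotation":{"type":"array"},"fingers":{"type":"number"}},"required":["dp","rotation"]}

```bash
ls; mkdir -p pics; python3 - <<'E'
from bench import arm
import cv2
s=arm.read_state();print(s)
for n in("scene","top"):
    c=arm.camera(n);cv2.imwrite(f"pics/{n}0.png",c["img"][:,:,::-1]);print(n,c["K"],c["eye"],c["attitude"])
c=arm.camera("wrist");cv2.imwrite("pics/wrist0.png",c["img"][:,:,::-1]);print(c["K"],c["hand_eye"])
E
```

```text
pics
{'t': 0.0, 'joint_pos': array([ 1.21380271,  0.52204032, -0.03630606,  1.59998486,  0.02121161,
        1.02106693, -0.11282198]), 'joint_velocities': array([-0.00022414,  0.00192694, -0.00135624, -0.0003736 ,  0.0008218 ,
       -0.00108118,  0.00016082]), 'joint_torque': array([ 2.42937545e-03, -9.27130580e+01,  1.98120967e+00, -3.69937384e+01,
        1.78061100e-02,  8.17249616e-03,  3.33112098e-05]), 'tool_pos': array([ 0.17666317, -0.59918921,  0.23871785]), 'tool_rot': array([-3.10828491e+00, -4.48727428e-01,  4.01719882e-04]), 'ft_force': array([0.50240155, 0.46761869, 0.21434337]), 'wrist_torque': array([ 0.0217045, -0.0103121,  0.0436447]), 'finger_force': 0.0, 'grip_width': 0.9989199285988273}
scene [[412.46163284   0.         279.0058056 ]
 [  0.         412.46163284 213.44268728]
 [  0.           0.           1.        ]] [0.0552907  0.67614647 0.77958411] [-0.68768156  2.58371525 -1.17968557]
top [[398.24047136   0.         280.76540799]
 [  0.         398.24047136 211.00146288]
 [  0.           0.           1.        ]] [ 0.36157836 -0.01447697  1.30210087] [-2.13263289  2.18141378 -0.10067159]
[[325.1922621    0.         273.73558107]
 [  0.         325.1922621  213.8066881 ]
 [  0.           0.           1.        ]] [[ 6.99129146e-04 -9.64365750e-01 -2.64571751e-01  6.72964537e-02]
 [ 9.99999755e-01  6.86379695e-04  1.40634459e-04 -5.26649221e-05]
 [ 4.59736221e-05 -2.64571785e-01  9.64365993e-01 -1.34805301e-01]
 [ 0.00000000e+00  0.00000000e+00  0.00000000e+00  1.00000000e+00]]
```

View pics/scene0.png

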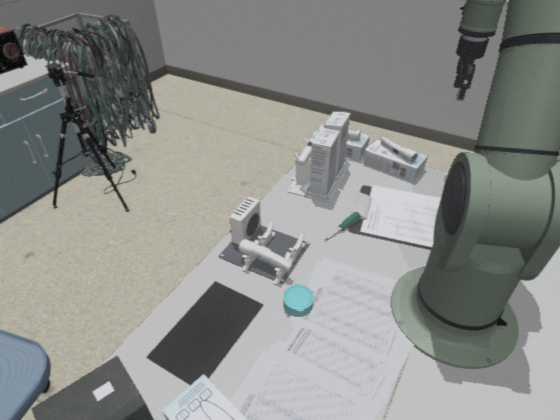

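View pics/top0.png

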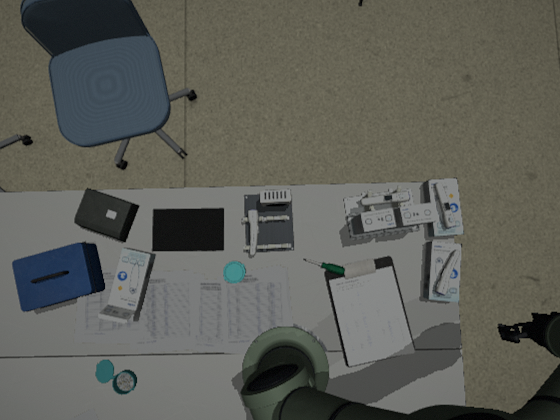

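```bash
python3 - <<'E'
import cv2
i=cv2.imread("pics/top0.png")
a=cv2.resize(i[175:265,145:305],None,fx=5,fy=5,interpolation=cv2.INTER_CUBIC)
cv2.imwrite("pics/c1.png",a)
b=cv2.resize(i[170:250,335:468],None,fx=6,fy=6,interpolation=cv2.INTER_CUBIC)
cv2.imwrite("pics/c2.png",b)
E
```

```text
(no output)
```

View pics/c1.png

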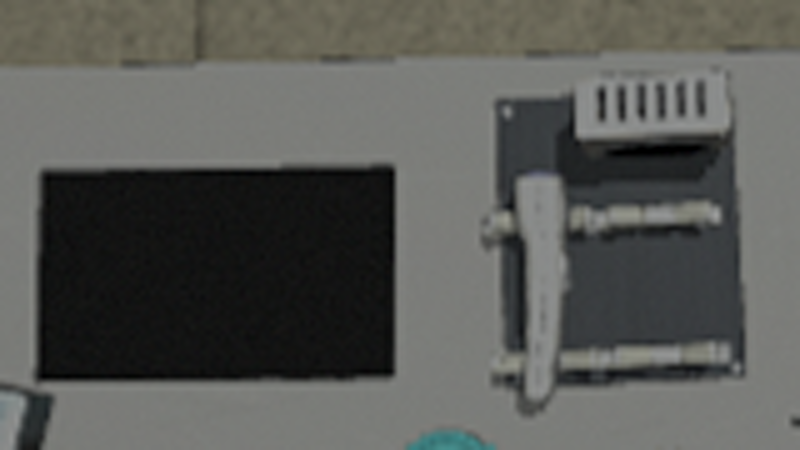

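View pics/c2.png

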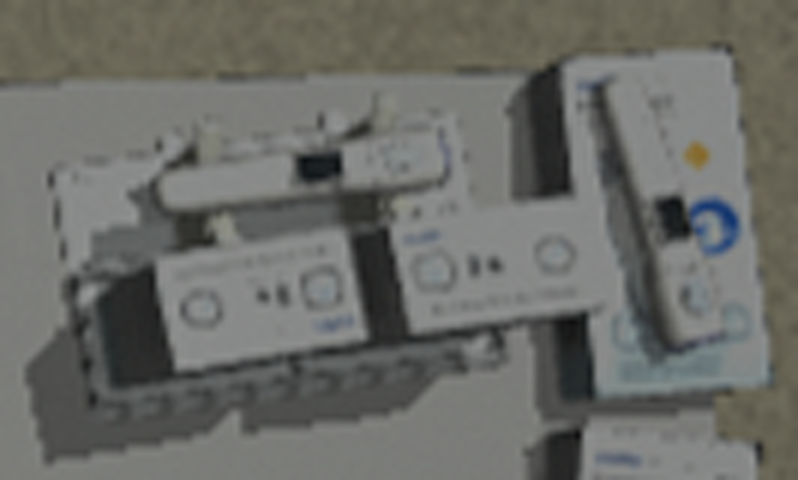

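```bash
cat > h.py <<'E'
import numpy as np
from scipy.spatial.transform import Rotation as R
from bench import arm
def ray(c,px):
    d=np.linalg.inv(c["K"])@[px[0],px[1],1]
    return R.from_rotvec(c["attitude"]).as_matrix()@d
def atz(c,px,z):
    d=ray(c,px);e=np.array(c["eye"]);return e+d*(z-e[2])/d[2]
E
python3 - <<'E'
from h import *
np.set_printoptions(precision=4,suppress=True)
c=arm.camera("top")
u1=lambda p:((p[0]+.5)/5-.5+145,(p[1]+.5)/5-.5+175)
u2=lambda p:((p[0]+.5)/6-.5+335,(p[1]+.5)/6-.5+170)
def show(n,u,ps,z):
    q=np.array([atz(c,u(p),z)[:2] for p in ps]);print(n,q.tolist() and q.round(4).tolist(),"mean",q.mean(0).round(4), "edges",np.linalg.norm(q-np.roll(q,-1,0),axis=1).round(3),"ang",np.degrees(np.arctan2(*(q[0]-q[1])[::-1])).round(2))
show("mat",u1,[(41,171),(394,166),(394,378),(38,380)],.003)
show("unitC",u1,[(541,175),(535,412)],.046)
show("srcTopFront",u1,[(577,140),(729,136)],.1)
show("srcTopBack",u1,[(577,83),(729,72)],.1)
show("supports far(l,r)",u1,[(488,228),(718,213)],.045)
show("supports near",u1,[(500,366),(728,351)],.045)
show("platecorners",u1,[(497,100),(733,92),(744,376),(507,385)],.003)
show("A",u2,[(155,258),(348,228),(368,345),(178,375)],.183)
show("B",u2,[(388,222),(585,195),(605,302),(408,333)],.183)
show("due",u2,[(162,190),(449,156)],.101)
E
```

```text
mat [[0.5222, 0.4279], [0.52, 0.1941], [0.381, 0.1949], [0.3848, 0.428]] mean [0.452  0.3112] edges [0.234 0.139 0.233 0.137] ang 89.46
unitC [[0.5068, 0.0936], [0.3572, 0.0994]] mean [0.432  0.0965] edges [0.15 0.15] ang -2.24
srcTopFront [[0.5215, 0.0666], [0.5217, -0.026]] mean [0.5216 0.0203] edges [0.093 0.093] ang 90.15
srcTopBack [[0.5566, 0.0661], [0.5612, -0.027]] mean [0.5589 0.0196] edges [0.093 0.093] ang 92.78
supports far(l,r) [[0.4739, 0.1278], [0.48, -0.0184]] mean [0.4769 0.0547] edges [0.146 0.146] ang 92.41
supports near [[0.3865, 0.1212], [0.3927, -0.0226]] mean [0.3896 0.0493] edges [0.144 0.144] ang 92.49
platecorners [[0.5623, 0.1257], [0.5638, -0.0303], [0.3773, -0.0328], [0.3749, 0.1213]] mean [0.4696 0.046 ] edges [0.156 0.187 0.154 0.187] ang 90.57
A [[0.4753, -0.2215], [0.4873, -0.3124], [0.4322, -0.3188], [0.4202, -0.2298]] mean [ 0.4538 -0.2706] edges [0.092 0.056 0.09  0.056] ang 97.54
B [[0.4897, -0.3312], [0.5003, -0.4238], [0.4498, -0.43], [0.4374, -0.3377]] mean [ 0.4693 -0.3807] edges [0.093 0.051 0.093 0.053] ang 96.5
due [[0.5181, -0.2417], [0.5319, -0.3869]] mean [ 0.525  -0.3143] edges [0.146 0.146] ang 95.45
```

Emit:
step_arm(
  dp=[
    [0,0,-0.05],
    [0,0,-0.1],
    [0.03,-0.015,-0.12],
    [0.07,-0.035,-0.12],
    [0.11,-0.057,-0.12],
    [0.15,-0.078,-0.12],
    [0.19,-0.099,-0.12],
    [0.23,-0.12,-0.12],
  ],
  rotation=[
    [0,0,-8],
    [0,0,-16],
    [0,0,-24],
    [0,0,-32],
    [0,0,-40],
    [0,0,-48],
    [0,0,-56],
    [0,0,-64],
  ],
  fingers=0,
)

```text
t: 1.0
tool_pos: [0.3644, -0.4179, 0.3594]
tool_rot: [2.393, 2.035, -0.0]
ft_force: [0.1, -0.3, -0.1]
grip_width: 1.0
finger_force: 0.0
```

```bash
cat >> h.py <<'E'
np.set_printoptions(precision=4,suppress=True)
def st(): 
    s=arm.read_state();return np.array(s["tool_pos"]),R.from_rotvec(s["tool_rot"]),s
def down(psi): # tool pointing down, tool x at yaw psi deg
    return R.from_euler("z",psi,degrees=True)*R.from_euler("x",180,degrees=True)
def go(p,psi):
    q,r,s=st();print("t",round(s["t"],2),"q",s["joint_pos"].round(2),"f",s["ft_force"].round(1),"dp",r.inv().apply(np.array(p)-q).round(4),"rot",np.degrees((r.inv()*down(psi)).as_rotvec()).round(2))
def wray(c,px,pose):
    q,r,_=pose;K=c["K"];v=np.array([(px[0]-K[0,2])/K[0,0],(px[1]-K[1,2])/K[1,1]]);t=np.linalg.norm(v)
    d=np.array([*(v/t*np.sin(t)),np.cos(t)]);H=c["hand_eye"]
    return q+r.apply(H[:3,3]),r.apply(H[:3,:3]@d)
def watz(c,px,z,pose):
    e,d=wray(c,px,pose);return e+d*(z-e[2])/d[2]
E
python3 -c "
from h import *
go([.462,-.325,.36],96.5)"
```

```text
t 1.0 q [ 1.02  0.32 -0.36  1.61  0.12  1.23  0.47] f [ 0.1 -0.3 -0.1] dp [ 0.1074  0.0814 -0.0006] rot [ -0.     0.01 -15.75]
```

Emit:
step_arm(
  dp=[
    [0.036,0.027,0],
    [0.072,0.054,0],
    [0.107,0.081,0],
    [0.107,0.081,0],
    [0.107,0.081,0],
  ],
  rotation=[
    [0,0,-8],
    [0,0,-15.75],
    [0,0,-15.75],
    [0,0,-15.75],
    [0,0,-15.75],
  ],
)

```text
t: 1.5
tool_pos: [0.4615, -0.3266, 0.3591]
tool_rot: [-2.096, -2.339, 0.0]
ft_force: [-0.3, -0.6, 0.6]
grip_width: 0.999
finger_force: 0.0
```

```bash
python3 - <<'E'
from h import *
import cv2,pickle
p=st();c=arm.camera("wrist");print(p[0],p[2]["tool_rot"])
pickle.dump((c,p[0],p[1].as_rotvec()),open("w1.pkl","wb"))
cv2.imwrite("pics/w1.png",cv2.resize(c["img"][:,:,::-1],(800,600),interpolation=cv2.INTER_CUBIC))
E
```

```text
[ 0.4615 -0.3266  0.3591] [-2.0963 -2.3393  0.0002]
```

View pics/w1.png

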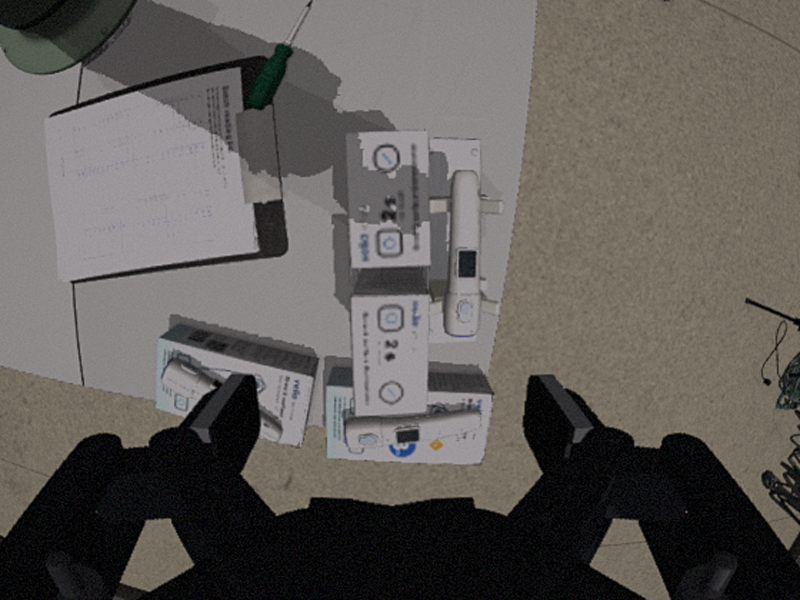

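```bash
python3 - <<'E'
from h import *
import pickle
c,q,r=pickle.load(open("w1.pkl","rb"));P=(q,R.from_rotvec(r),0)
def sh(n,ps,z):
    q=np.array([watz(c,((a+.5)*.7-.5,(b+.5)*.7-.5),z,P)[:2] for a,b in ps]);print(n,q.round(4).tolist(),"mean",q.mean(0),"edges",np.linalg.norm(q-np.roll(q,-1,0),axis=1).round(3),"ang",np.degrees(np.arctan2(*(q[-1]-q[0])[::-1])).round(2),np.degrees(np.arctan2(*(q[1]-q[0])[::-1])).round(2))
sh("A",[(347,132),(429,131),(428,266),(347,268)],.183)
sh("B",[(352,295),(427,293),(427,413),(355,415)],.183)
sh("due",[(465,170),(462,336)],.101)
sh("supp",[(497,207),(494,307)],.1)
sh("plate far corners",[(481,140),(480,342)],.003)
E
```

```text
A [[0.4217, -0.2299], [0.4754, -0.2234], [0.4856, -0.3141], [0.4309, -0.3215]] mean [ 0.4534 -0.2722] edges [0.054 0.091 0.055 0.092] ang -84.32 6.93
B [[0.436, -0.3401], [0.4873, -0.333], [0.4999, -0.4254], [0.4459, -0.4332]] mean [ 0.4673 -0.3829] edges [0.052 0.093 0.055 0.094] ang -83.91 7.89
due [[0.5148, -0.2426], [0.5327, -0.3882]] mean [ 0.5238 -0.3154] edges [0.147 0.147] ang -83.0 -83.0
supp [[0.5467, -0.2702], [0.5577, -0.3584]] mean [ 0.5522 -0.3143] edges [0.089 0.089] ang -82.87 -82.87
plate far corners [[0.543, -0.2039], [0.574, -0.4251]] mean [ 0.5585 -0.3145] edges [0.223 0.223] ang -82.03 -82.03
```

```bash
python3 -c "
from h import *
go([.4535,-.272,.147],97)"
```

```text
t 1.55 q [ 0.85  0.35 -0.46  1.58  0.16  1.25  0.47] f [-0.3 -0.2  0.4] dp [ 0.0561 -0.0011  0.2121] rot [-0.03  0.   -0.84]
```

Emit:
step_arm(
  dp=[
    [0.035,-0.001,0.03],
    [0.056,-0.001,0.08],
    [0.056,-0.001,0.12],
    [0.056,-0.001,0.15],
    [0.056,-0.001,0.18],
    [0.056,-0.001,0.2],
    [0.056,-0.001,0.212],
    [0.056,-0.001,0.212],
  ],
  rotation=[
    [0,0,-0.8],
    [0,0,-0.8],
    [0,0,-0.8],
    [0,0,-0.8],
    [0,0,-0.8],
    [0,0,-0.8],
    [0,0,-0.8],
    [0,0,-0.8],
  ],
)

```text
t: 2.35
tool_pos: [0.4531, -0.2722, 0.1463]
tool_rot: [-2.082, -2.35, 0.001]
ft_force: [0.1, 0.1, 0.6]
grip_width: 1.0
finger_force: 0.0
```

Emit:
step_arm(
  dp=[
    [0,0,0],
    [0,0,0],
    [0,0,0],
    [0,0,0],
    [0,0,0],
    [0,0,0],
    [0,0,0],
    [0,0,0],
  ],
  rotation=[
    [0,0,0],
    [0,0,0],
    [0,0,0],
    [0,0,0],
    [0,0,0],
    [0,0,0],
    [0,0,0],
    [0,0,0],
  ],
  fingers=1,
)

```text
t: 3.15
tool_pos: [0.4544, -0.2722, 0.1486]
tool_rot: [2.081, 2.351, -0.0]
ft_force: [-1.5, -0.2, 9.2]
grip_width: 0.63
finger_force: 62.0
```

Emit:
step_arm(
  dp=[
    [0,0,-0.015],
    [0,0,-0.04],
    [0,0,-0.07],
    [0,0,-0.1],
    [0,0,-0.13],
    [0,0,-0.15],
    [0,0,-0.16],
    [0,0,-0.16],
  ],
  rotation=[
    [0,0,0],
    [0,0,0],
    [0,0,0],
    [0,0,0],
    [0,0,0],
    [0,0,0],
    [0,0,0],
    [0,0,0],
  ],
)

```text
t: 3.95
tool_pos: [0.4544, -0.2719, 0.3084]
tool_rot: [2.081, 2.351, 0.0]
ft_force: [-0.9, -0.1, -2.2]
grip_width: 0.63
finger_force: 63.6
```

Emit:
step_arm(
  dp=[
    [0.01,0.001,0],
    [0.03,0.004,0],
    [0.06,0.007,0],
    [0.09,0.011,0],
    [0.125,0.015,0],
    [0.16,0.02,0],
    [0.195,0.024,0],
    [0.23,0.028,0],
  ],
  rotation=[
    [0,0,0.8],
    [0,0,1.7],
    [0,0,2.6],
    [0,0,3.5],
    [0,0,4.4],
    [0,0,5.3],
    [0,0,6.2],
    [0,0,7],
  ],
)

```text
t: 4.75
tool_pos: [0.453, -0.038, 0.3062]
tool_rot: [-2.222, -2.219, 0.001]
ft_force: [0.8, -0.3, -2.5]
grip_width: 0.627
finger_force: 63.7
```

```bash
python3 -c "
from h import *
go([.452,.366,.307],90)"
```

```text
t 4.75 q [ 0.48  0.21 -0.61  1.92  0.14  1.06 -0.19] f [ 0.8 -0.3 -2.5] dp [ 0.404  -0.0015 -0.0007] rot [-0.09 -0.01 -0.07]
```

Emit:
step_arm(
  dp=[
    [0.035,0,0],
    [0.07,0,0],
    [0.105,0,0],
    [0.14,0,0],
    [0.175,-0.001,0],
    [0.21,-0.001,0],
    [0.245,-0.001,0],
    [0.28,-0.001,0],
  ],
  rotation=[
    [0,0,0],
    [0,0,0],
    [0,0,0],
    [0,0,0],
    [0,0,0],
    [0,0,0],
    [0,0,0],
    [0,0,0],
  ],
)

```text
t: 5.55
tool_pos: [0.4518, 0.2416, 0.3061]
tool_rot: [-2.222, -2.22, 0.002]
ft_force: [1.6, -0.7, -1.9]
grip_width: 0.63
finger_force: 63.7
```

Emit:
step_arm(
  dp=[
    [0.035,0,0],
    [0.065,0,0],
    [0.09,0,0.01],
    [0.11,0,0.03],
    [0.122,0,0.05],
    [0.124,0,0.07],
    [0.124,0,0.09],
    [0.124,0,0.11],
  ],
  rotation=[
    [0,0,0],
    [0,0,0],
    [0,0,0],
    [0,0,0],
    [0,0,0],
    [0,0,0],
    [0,0,0],
    [0,0,0],
  ],
)

```text
t: 6.35
tool_pos: [0.4516, 0.3641, 0.1952]
tool_rot: [-2.221, -2.221, 0.003]
ft_force: [0.3, 0.8, -1.9]
grip_width: 0.631
finger_force: 63.5
```

```bash
python3 -c "
from h import *
go([.452,.366,.147],90)
import cv2
c=arm.camera('scene');cv2.imwrite('pics/s1.png',cv2.resize(c['img'][100:400,60:460,::-1],(800,600)))"
```

```text
t 6.35 q [-0.31  0.58 -0.68  1.74  0.43  0.98 -1.15] f [ 0.3  0.8 -1.9] dp [0.0019 0.0005 0.0482] rot [-0.12  0.05  0.01]
```

View pics/s1.png

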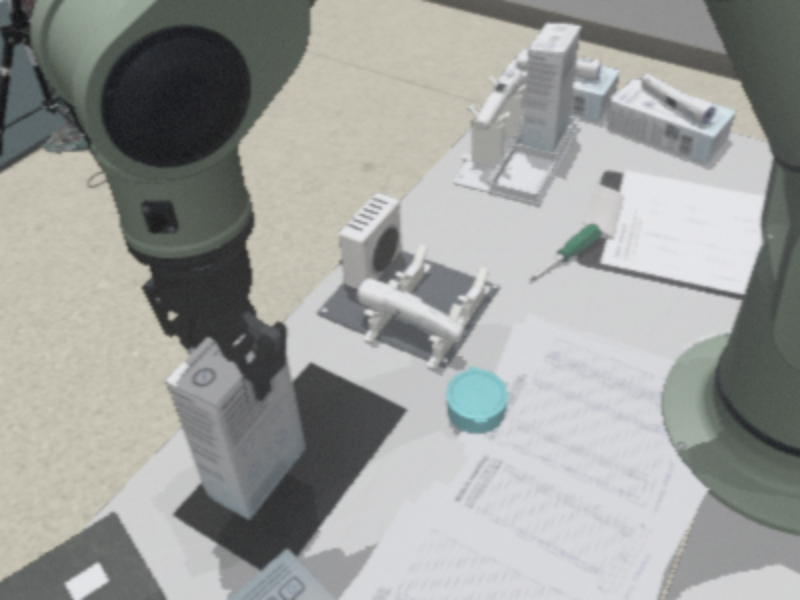

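Emit:
step_arm(
  dp=[
    [0.002,0,0.02],
    [0.002,0,0.035],
    [0.002,0,0.042],
    [0.002,0,0.045],
    [0.002,0,0.047],
    [0.002,0,0.048],
    [0.002,0,0.048],
  ],
  rotation=[
    [0,0,0],
    [0,0,0],
    [0,0,0],
    [0,0,0],
    [0,0,0],
    [0,0,0],
    [0,0,0],
  ],
)

```text
t: 7.1
tool_pos: [0.4532, 0.3661, 0.1497]
tool_rot: [2.222, 2.221, 0.001]
ft_force: [-0.4, -0.2, -2.4]
grip_width: 0.63
finger_force: 63.7
```

Emit:
step_arm(
  dp=[
    [0,0,0.002],
    [0,0,0.003],
    [0,0,0.003],
    [0,0,0.003],
  ],
  rotation=[
    [0,0,0],
    [0,0,0],
    [0,0,0],
    [0,0,0],
  ],
)

```text
t: 7.5
tool_pos: [0.4532, 0.3662, 0.1467]
tool_rot: [2.222, 2.221, 0.001]
ft_force: [-1.2, -0.5, 5.0]
grip_width: 0.629
finger_force: 64.1
```

Emit:
step_arm(
  dp=[
    [0,0,0],
    [0,0,0],
    [0,0,0],
    [0,0,0],
    [0,0,0],
    [0,0,-0.01],
    [0,0,-0.03],
    [0,0,-0.06],
  ],
  rotation=[
    [0,0,0],
    [0,0,0],
    [0,0,0],
    [0,0,0],
    [0,0,0],
    [0,0,0],
    [0,0,0],
    [0,0,0],
  ],
  fingers=0,
)

```text
t: 8.3
tool_pos: [0.4526, 0.3656, 0.2066]
tool_rot: [-2.221, -2.221, 0.003]
ft_force: [0.5, -0.4, 0.6]
grip_width: 0.998
finger_force: 0.0
```

```bash
python3 -c "
from h import *
go([.468,-.382,.30],97)"
```

```text
t 8.3 q [-0.3   0.57 -0.69  1.72  0.42  1.   -1.14] f [ 0.5 -0.4  0.6] dp [-0.7477  0.0153 -0.0926] rot [-0.1   0.05 -7.  ]
```

Carton A stands on the mat (scene view showed it upright over the mat's far half). Next, B.

Emit:
step_arm(
  dp=[
    [0,0,-0.04],
    [-0.02,0,-0.07],
    [-0.06,0.001,-0.093],
    [-0.105,0.002,-0.093],
    [-0.15,0.003,-0.093],
    [-0.195,0.004,-0.093],
    [-0.24,0.005,-0.093],
    [-0.285,0.006,-0.093],
  ],
  rotation=[
    [0,0,0],
    [0,0,0],
    [0,0,0],
    [0,0,0],
    [0,0,0],
    [0,0,0],
    [0,0,0],
    [0,0,0],
  ],
)

```text
t: 9.1
tool_pos: [0.4586, 0.0793, 0.3001]
tool_rot: [2.221, 2.221, 0.001]
ft_force: [0.9, -1.2, 0.5]
grip_width: 1.002
finger_force: 0.0
```

Emit:
step_arm(
  dp=[
    [-0.045,0.001,0],
    [-0.09,0.002,0],
    [-0.135,0.003,0],
    [-0.18,0.004,0],
    [-0.225,0.005,0],
    [-0.27,0.006,0],
    [-0.315,0.007,0],
    [-0.36,0.008,0],
  ],
  rotation=[
    [0,0,-1],
    [0,0,-2],
    [0,0,-3],
    [0,0,-4],
    [0,0,-5],
    [0,0,-6],
    [0,0,-7],
    [0,0,-7],
  ],
)

```text
t: 9.9
tool_pos: [0.4666, -0.2808, 0.3002]
tool_rot: [2.08, 2.353, 0.0]
ft_force: [0.0, 0.1, -0.6]
grip_width: 0.998
finger_force: 0.0
```

```bash
python3 -c "
from h import *
go([.468,-.382,.147],97)"
```

```text
t 9.9 q [ 0.83  0.37 -0.53  1.72  0.21  1.11  0.36] f [ 0.   0.1 -0.6] dp [-0.1005 -0.0111  0.1533] rot [0.04 0.03 0.03]
```

Emit:
step_arm(
  dp=[
    [-0.04,-0.004,0],
    [-0.08,-0.009,0.02],
    [-0.1,-0.011,0.05],
    [-0.1,-0.011,0.08],
    [-0.1,-0.011,0.11],
    [-0.1,-0.011,0.135],
    [-0.1,-0.011,0.153],
    [-0.1,-0.011,0.153],
  ],
  rotation=[
    [0,0,0],
    [0,0,0],
    [0,0,0],
    [0,0,0],
    [0,0,0],
    [0,0,0],
    [0,0,0],
    [0,0,0],
  ],
)

```text
t: 10.7
tool_pos: [0.4673, -0.3789, 0.1448]
tool_rot: [-2.08, -2.351, -0.0]
ft_force: [-0.4, 0.4, 0.7]
grip_width: 0.998
finger_force: 0.0
```

Emit:
step_arm(
  dp=[
    [0,0,0],
    [0,0,0],
    [0,0,0],
    [0,0,0],
    [0,0,0],
    [0,0,0],
    [0,0,0],
    [0,0,0],
  ],
  rotation=[
    [0,0,0],
    [0,0,0],
    [0,0,0],
    [0,0,0],
    [0,0,0],
    [0,0,0],
    [0,0,0],
    [0,0,0],
  ],
  fingers=1,
)

```text
t: 11.5
tool_pos: [0.4684, -0.3801, 0.148]
tool_rot: [2.081, 2.351, -0.0]
ft_force: [-1.8, 0.3, 8.0]
grip_width: 0.635
finger_force: 62.6
```

Emit:
step_arm(
  dp=[
    [0,0,-0.015],
    [0,0,-0.04],
    [0,0,-0.07],
    [0,0,-0.1],
    [0,0,-0.13],
    [0,0,-0.15],
    [0,0,-0.16],
    [0,0,-0.16],
  ],
  rotation=[
    [0,0,0],
    [0,0,0],
    [0,0,0],
    [0,0,0],
    [0,0,0],
    [0,0,0],
    [0,0,0],
    [0,0,0],
  ],
)

```text
t: 12.3
tool_pos: [0.4684, -0.3797, 0.3081]
tool_rot: [2.08, 2.351, 0.0]
ft_force: [0.1, 0.1, -2.0]
grip_width: 0.633
finger_force: 63.8
```

```bash
python3 -c "
from h import *
go([.453,.256,.307],90)"
```

```text
t 12.3 q [ 0.92  0.46 -0.49  1.56  0.23  1.18  0.51] f [ 0.1  0.1 -2. ] dp [0.6329 0.062  0.0001] rot [0.1  0.09 6.98]
```

Emit:
step_arm(
  dp=[
    [0.01,0.001,0],
    [0.03,0.003,0],
    [0.06,0.006,0],
    [0.095,0.009,0],
    [0.13,0.013,0],
    [0.165,0.016,0],
    [0.2,0.02,0],
    [0.235,0.023,0],
  ],
  rotation=[
    [0,0,0.8],
    [0,0,1.7],
    [0,0,2.6],
    [0,0,3.5],
    [0,0,4.4],
    [0,0,5.3],
    [0,0,6.2],
    [0,0,7],
  ],
)

```text
t: 13.1
tool_pos: [0.4614, -0.1414, 0.3053]
tool_rot: [-2.222, -2.219, 0.001]
ft_force: [1.1, 0.1, -2.7]
grip_width: 0.633
finger_force: 63.8
```

```bash
python3 -c "
from h import *
go([.453,.256,.307],90)"
```

```text
t 13.1 q [ 0.65  0.26 -0.58  1.86  0.16  1.07  0.01] f [ 1.1  0.1 -2.7] dp [ 0.3974 -0.0089 -0.0014] rot [-0.09 -0.04 -0.07]
```

Emit:
step_arm(
  dp=[
    [0.035,-0.001,0],
    [0.07,-0.002,0],
    [0.105,-0.003,0],
    [0.14,-0.004,0],
    [0.175,-0.005,0],
    [0.21,-0.006,0],
    [0.245,-0.007,0],
    [0.28,-0.008,0],
  ],
  rotation=[
    [0,0,0],
    [0,0,0],
    [0,0,0],
    [0,0,0],
    [0,0,0],
    [0,0,0],
    [0,0,0],
    [0,0,0],
  ],
)

```text
t: 13.9
tool_pos: [0.4532, 0.138, 0.3054]
tool_rot: [-2.222, -2.22, 0.002]
ft_force: [0.1, -0.0, -2.6]
grip_width: 0.631
finger_force: 63.8
```

Emit:
step_arm(
  dp=[
    [0.035,0,0],
    [0.065,0,0],
    [0.09,0,0],
    [0.107,0,0],
    [0.115,0,0.02],
    [0.115,0,0.045],
    [0.115,0,0.07],
    [0.115,0,0.09],
  ],
  rotation=[
    [0,0,0],
    [0,0,0],
    [0,0,0],
    [0,0,0],
    [0,0,0],
    [0,0,0],
    [0,0,0],
    [0,0,0],
  ],
)

```text
t: 14.7
tool_pos: [0.4529, 0.2513, 0.214]
tool_rot: [-2.221, -2.221, 0.004]
ft_force: [0.2, 0.5, -1.6]
grip_width: 0.632
finger_force: 63.9
```

```bash
python3 -c "
from h import *
go([.453,.256,.1465],90)"
```

```text
t 14.7 q [-0.08  0.46 -0.72  1.88  0.37  0.94 -0.97] f [ 0.2  0.5 -1.6] dp [0.0048 0.0003 0.0675] rot [-0.14  0.05 -0.01]
```

Emit:
step_arm(
  dp=[
    [0.004,0,0.025],
    [0.004,0,0.045],
    [0.004,0,0.056],
    [0.004,0,0.061],
    [0.004,0,0.064],
    [0.004,0,0.066],
    [0.004,0,0.068],
    [0.004,0,0.068],
  ],
  rotation=[
    [0,0,0],
    [0,0,0],
    [0,0,0],
    [0,0,0],
    [0,0,0],
    [0,0,0],
    [0,0,0],
    [0,0,0],
  ],
)

```text
t: 15.5
tool_pos: [0.4546, 0.2554, 0.1485]
tool_rot: [2.222, 2.221, 0.0]
ft_force: [-0.4, 0.1, -2.0]
grip_width: 0.629
finger_force: 63.8
```

Emit:
step_arm(
  dp=[
    [0,0,0.002],
    [0,0,0.003],
    [0,0,0.003],
    [0,0,0.003],
  ],
  rotation=[
    [0,0,0],
    [0,0,0],
    [0,0,0],
    [0,0,0],
  ],
)

```text
t: 15.9
tool_pos: [0.4546, 0.2557, 0.1459]
tool_rot: [2.222, 2.221, 0.001]
ft_force: [-2.7, -0.9, 9.9]
grip_width: 0.63
finger_force: 65.1
```

Emit:
step_arm(
  dp=[
    [0,0,0],
    [0,0,0],
    [0,0,0],
    [0,0,0],
    [0,0,0],
    [0,0,-0.01],
    [0,0,-0.04],
    [0,0,-0.08],
  ],
  rotation=[
    [0,0,0],
    [0,0,0],
    [0,0,0],
    [0,0,0],
    [0,0,0],
    [0,0,0],
    [0,0,0],
    [0,0,0],
  ],
  fingers=0,
)

```text
t: 16.7
tool_pos: [0.4537, 0.2552, 0.2259]
tool_rot: [-2.22, -2.221, 0.003]
ft_force: [-0.0, -0.1, 0.8]
grip_width: 1.001
finger_force: 0.0
```

Emit:
step_arm(
  dp=[
    [-0.01,0,-0.03],
    [-0.04,0,-0.05],
    [-0.085,0,-0.05],
    [-0.13,0.0,-0.05],
    [-0.175,0.0,-0.05],
    [-0.22,0.0,-0.05],
    [-0.25,0.0,-0.05],
    [-0.265,0.0,-0.05],
  ],
  rotation=[
    [0,0,0],
    [0,0,0],
    [0,0,0],
    [0,0,0],
    [0,0,0],
    [0,0,0],
    [0,0,0],
    [0,0,0],
  ],
)

```text
t: 17.5
tool_pos: [0.4541, -0.0123, 0.276]
tool_rot: [2.225, 2.217, -0.0]
ft_force: [-0.0, 1.4, 0.0]
grip_width: 0.996
finger_force: 0.0
```

```bash
python3 - <<'E'
from h import *
import cv2,pickle
go([.515,-.315,.26],97)
p=st();c=arm.camera("wrist");print(p[0],p[2]["tool_rot"])
pickle.dump((c,p[0],p[1].as_rotvec()),open("w2.pkl","wb"))
cv2.imwrite("pics/w2.png",cv2.resize(c["img"][:,:,::-1],(800,600),interpolation=cv2.INTER_CUBIC))
E
```

```text
t 17.5 q [ 0.48  0.26 -0.69  1.96  0.2   0.99 -0.31] f [-0.   1.4  0. ] dp [-0.3024  0.0619  0.0162] rot [ 0.02  0.04 -7.19]
[ 0.4541 -0.0123  0.276 ] [ 2.2246  2.2171 -0.0004]
```

View pics/w2.png

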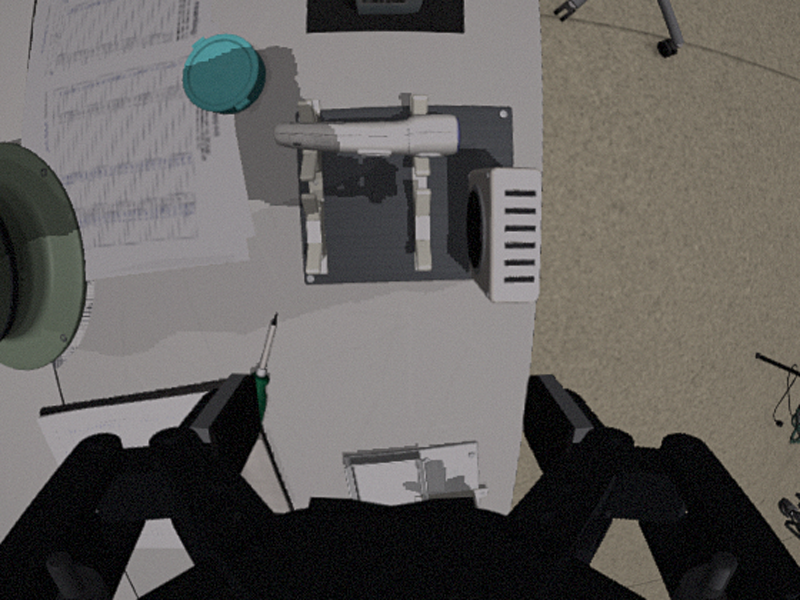

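```bash
python3 - <<'E'
from h import *
import pickle
c,q,r=pickle.load(open("w2.pkl","rb"));P=(q,R.from_rotvec(r),0)
def sh(n,ps,z):
    q=np.array([watz(c,((a+.5)*.7-.5,(b+.5)*.7-.5),z,P)[:2] for a,b in ps]);print(n,q.round(4).tolist(),"mean",q.mean(0),"edges",np.linalg.norm(q-np.roll(q,-1,0),axis=1).round(3),"ang",np.degrees(np.arctan2(*(q[1]-q[0])[::-1])).round(2))
sh("unit",[(276,134),(459,135)],.046)
sh("srcfront",[(491,299),(488,170)],.1)
sh("srcback",[(540,300),(539,168)],.1)
sh("far supp",[(423,268),(418,97)],.045)
sh("near supp",[(317,271),(310,103)],.045)
sh("plate",[(306,281),(512,106)],.002)
E
```

```text
unit [[0.3642, 0.0949], [0.5075, 0.0918]] mean [0.4358 0.0934] edges [0.143 0.143] ang -1.21
srcfront [[0.5245, -0.026], [0.5195, 0.0633]] mean [0.522  0.0187] edges [0.089 0.089] ang 93.23
srcback [[0.561, -0.0267], [0.5555, 0.0664]] mean [0.5583 0.0198] edges [0.093 0.093] ang 93.4
far supp [[0.48, -0.0145], [0.4756, 0.1218]] mean [0.4778 0.0536] edges [0.136 0.136] ang 91.84
near supp [[0.3945, -0.0165], [0.3915, 0.1186]] mean [0.393 0.051] edges [0.135 0.135] ang 91.31
plate [[0.3769, -0.0341], [0.5616, 0.1251]] mean [0.4693 0.0455] edges [0.244 0.244] ang 40.75
```

Emit:
step_arm(
  dp=[
    [-0.04,0.01,0],
    [-0.08,0.02,0],
    [-0.12,0.03,0],
    [-0.165,0.04,0],
    [-0.21,0.05,0.01],
    [-0.25,0.06,0.03],
    [-0.285,0.068,0.05],
    [-0.302,0.071,0.07],
  ],
  rotation=[
    [0,0,-1],
    [0,0,-2],
    [0,0,-3],
    [0,0,-4],
    [0,0,-5],
    [0,0,-6],
    [0,0,-7],
    [0,0,-7.2],
  ],
  fingers=0.35,
)

```text
t: 18.35
tool_pos: [0.5255, -0.3143, 0.2047]
tool_rot: [2.08, 2.354, 0.0]
ft_force: [-0.2, 0.6, -0.1]
grip_width: 0.658
finger_force: 0.0
```

```bash
python3 - <<'E'
from h import *
import cv2,pickle
go([.524,-.315,.091],97)
p=st();c=arm.camera("wrist");print(p[0],p[2]["tool_rot"],p[2]["grip_width"])
pickle.dump((c,p[0],p[1].as_rotvec()),open("w3.pkl","wb"))
cv2.imwrite("pics/w3.png",cv2.resize(c["img"][:,:,::-1],(800,600),interpolation=cv2.INTER_CUBIC))
E
```

```text
t 18.35 q [ 0.81  0.59 -0.54  1.65  0.34  1.    0.28] f [-0.2  0.6 -0.1] dp [-0.0005 -0.0017  0.1137] rot [0.02 0.02 0.09]
[ 0.5255 -0.3143  0.2047] [2.0796 2.3542 0.    ] 0.6576520274005958
```

View pics/w3.png

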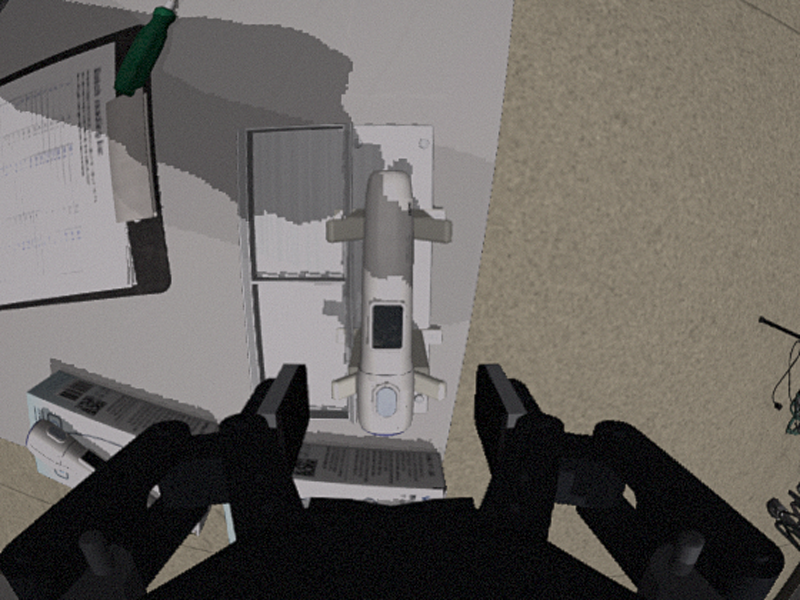

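```bash
python3 - <<'E'
from h import *
import pickle
c,q,r=pickle.load(open("w3.pkl","rb"));P=(q,R.from_rotvec(r),0)
def sh(n,ps,z):
    q=np.array([watz(c,((a+.5)*.7-.5,(b+.5)*.7-.5),z,P)[:2] for a,b in ps]);print(n,q.round(4).tolist(),"mean",q.mean(0),"edges",np.linalg.norm(q-np.roll(q,-1,0),axis=1).round(3),"ang",np.degrees(np.arctan2(*(q[1]-q[0])[::-1])).round(2))
sh("unit",[(390,171),(384,436)],.101)
sh("supA",[(328,231),(452,230)],.104)
sh("supB",[(333,387),(446,386)],.104)
sh("bay inner lips",[(250,128),(348,126),(350,278),(253,278)],.024)
E
```

```text
unit [[0.5164, -0.2426], [0.5315, -0.3928]] mean [ 0.5239 -0.3177] edges [0.151 0.151] ang -84.27
supA [[0.4887, -0.2766], [0.5515, -0.2683]] mean [ 0.5201 -0.2725] edges [0.063 0.063] ang 7.58
supB [[0.4991, -0.3629], [0.5619, -0.3544]] mean [ 0.5305 -0.3586] edges [0.063 0.063] ang 7.72
bay inner lips [[0.4163, -0.22], [0.4843, -0.2136], [0.4975, -0.3174], [0.4278, -0.3256]] mean [ 0.4565 -0.2691] edges [0.068 0.105 0.07  0.106] ang 5.39
```

Emit:
step_arm(
  dp=[
    [-0.001,-0.001,0.03],
    [-0.001,-0.001,0.06],
    [-0.001,-0.001,0.085],
    [-0.001,-0.001,0.1],
    [-0.001,-0.001,0.11],
    [-0.001,-0.001,0.114],
    [-0.001,-0.001,0.114],
  ],
  rotation=[
    [0,0,0],
    [0,0,0],
    [0,0,0],
    [0,0,0],
    [0,0,0],
    [0,0,0],
    [0,0,0],
  ],
)

```text
t: 19.1
tool_pos: [0.5247, -0.3126, 0.0917]
tool_rot: [2.078, 2.356, 0.0]
ft_force: [-0.5, 0.3, -0.1]
grip_width: 0.652
finger_force: 0.0
```

Emit:
step_arm(
  dp=[
    [0,0,0],
    [0,0,0],
    [0,0,0],
    [0,0,0],
    [0,0,0],
    [0,0,0],
  ],
  rotation=[
    [0,0,0],
    [0,0,0],
    [0,0,0],
    [0,0,0],
    [0,0,0],
    [0,0,0],
  ],
  fingers=1,
)

```text
t: 19.7
tool_pos: [0.525, -0.3129, 0.0924]
tool_rot: [2.077, 2.355, 0.001]
ft_force: [-0.4, 2.0, 7.0]
grip_width: 0.319
finger_force: 58.5
```

Emit:
step_arm(
  dp=[
    [0,0,-0.02],
    [0,0,-0.05],
    [0,0,-0.09],
    [0,0,-0.12],
    [0,0,-0.14],
    [0,0,-0.15],
  ],
  rotation=[
    [0,0,0],
    [0,0,0],
    [0,0,0],
    [0,0,0],
    [0,0,0],
    [0,0,0],
  ],
)

```text
t: 20.3
tool_pos: [0.5249, -0.3129, 0.2437]
tool_rot: [2.076, 2.354, 0.001]
ft_force: [0.1, 0.0, -2.1]
grip_width: 0.318
finger_force: 59.2
```

Emit:
step_arm(
  dp=[
    [0.02,-0.003,0],
    [0.05,-0.007,0],
    [0.085,-0.011,0],
    [0.12,-0.015,0],
    [0.155,-0.018,0],
    [0.19,-0.021,0],
    [0.225,-0.025,0],
    [0.26,-0.03,0],
  ],
  rotation=[
    [0,0,-5],
    [0,0,-12],
    [0,0,-19],
    [0,0,-26],
    [0,0,-33],
    [0,0,-40],
    [0,0,-47],
    [0,0,-54],
  ],
)

```text
t: 21.1
tool_pos: [0.4615, -0.0573, 0.2411]
tool_rot: [-0.774, -3.044, 0.0]
ft_force: [0.5, 0.3, -0.8]
grip_width: 0.319
finger_force: 59.2
```

```bash
python3 - <<'E'
from h import *
go([.435,.0157,.24],182.3)
E
```

```text
t 21.1 q [ 0.71  0.37 -0.89  1.97  0.36  0.96  0.71] f [ 0.5  0.3 -0.8] dp [0.0581 0.0515 0.0011] rot [ -0.01  -0.02 -30.84]
```

Emit:
step_arm(
  dp=[
    [0.02,0.018,0],
    [0.04,0.036,0],
    [0.053,0.047,0],
    [0.058,0.0515,0],
    [0.058,0.0515,0],
    [0.058,0.0515,0],
    [0.058,0.0515,0],
  ],
  rotation=[
    [0,0,-7],
    [0,0,-14],
    [0,0,-21],
    [0,0,-27],
    [0,0,-30.8],
    [0,0,-30.8],
    [0,0,-30.8],
  ],
)

```text
t: 21.8
tool_pos: [0.4361, 0.0144, 0.2411]
tool_rot: [0.05, -3.141, -0.0]
ft_force: [-0.1, -0.4, 0.3]
grip_width: 0.32
finger_force: 59.2
```

```bash
python3 - <<'E'
from h import *
import cv2
go([.435,.0157,.09],182.3)
c=arm.camera("top")
cv2.imwrite("pics/t3.png",cv2.resize(c["img"][170:270,200:333,::-1],None,fx=6,fy=6,interpolation=cv2.INTER_CUBIC))
E
```

```text
t 21.8 q [ 0.69  0.37 -1.05  2.03  0.39  0.96  1.03] f [-0.1 -0.4  0.3] dp [0.001  0.0013 0.1511] rot [ 0.01 -0.02 -0.46]
```

View pics/t3.png

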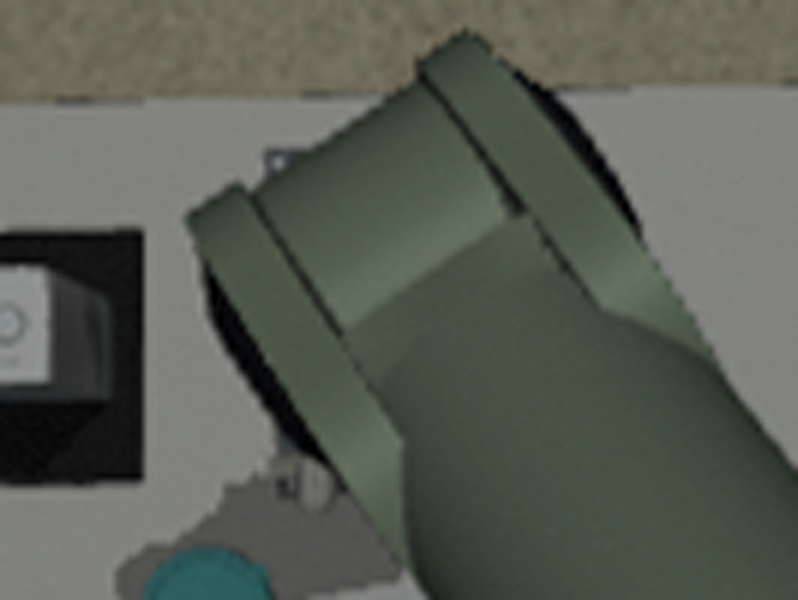

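Emit:
step_arm(
  dp=[
    [0.001,0.001,0.035],
    [0.001,0.001,0.07],
    [0.001,0.001,0.105],
    [0.001,0.001,0.135],
    [0.001,0.001,0.155],
    [0.001,0.001,0.165],
    [0.001,0.001,0.165],
  ],
  rotation=[
    [0,0,-0.4],
    [0,0,-0.4],
    [0,0,-0.4],
    [0,0,-0.4],
    [0,0,-0.4],
    [0,0,-0.4],
    [0,0,-0.4],
  ],
)

```text
t: 22.55
tool_pos: [0.4348, 0.0156, 0.0757]
tool_rot: [0.064, -3.139, -0.0]
ft_force: [0.1, 0.5, -0.4]
grip_width: 0.321
finger_force: 59.2
```

```bash
python3 - <<'E'
from h import *
import cv2,pickle
go([.435,.0157,.0374],182.3)
p=st();c=arm.camera("wrist");print(p[0],p[2]["tool_rot"],p[2]["grip_width"])
pickle.dump((c,p[0],p[1].as_rotvec()),open("w4.pkl","wb"))
cv2.imwrite("pics/w4.png",cv2.resize(c["img"][:,:,::-1],(800,600),interpolation=cv2.INTER_CUBIC))
E
```

```text
t 22.55 q [ 0.43  0.63 -0.79  2.18  0.77  0.64  0.7 ] f [ 0.1  0.5 -0.4] dp [-0.0003  0.      0.0383] rot [ 0.01 -0.08  0.04]
[0.4348 0.0156 0.0757] [ 0.0643 -3.1395 -0.0001] 0.3213343393791603
```

View pics/w4.png

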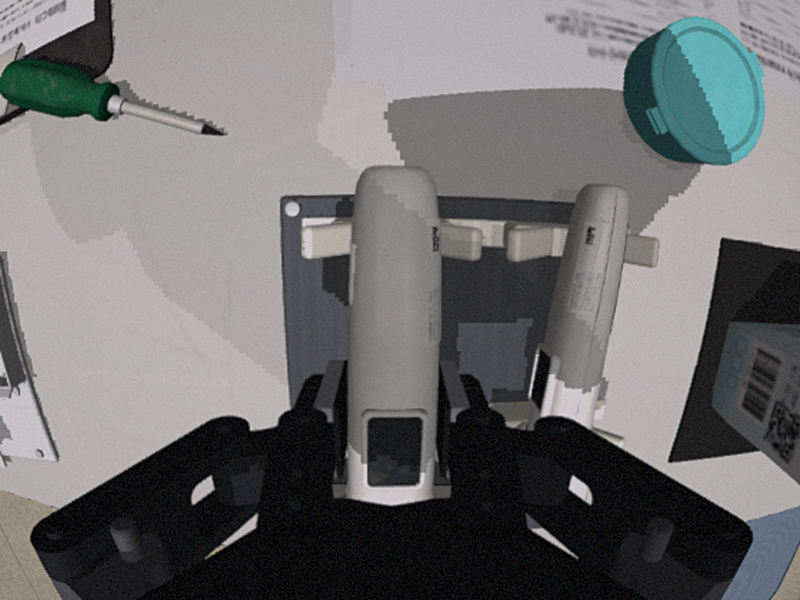

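```bash
python3 - <<'E'
from h import *
import pickle
c,q,r=pickle.load(open("w4.pkl","rb"));P=(q,R.from_rotvec(r),0)
def sh(n,ps,z):
    q=np.array([watz(c,((a+.5)*.7-.5,(b+.5)*.7-.5),z,P)[:2] for a,b in ps]);print(n,q.round(4).tolist(),"mean",q.mean(0),"edges",np.linalg.norm(q-np.roll(q,-1,0),axis=1).round(3),"ang",np.degrees(np.arctan2(*(q[1]-q[0])[::-1])).round(2))
sh("near tips top edge",[(303,226),(480,224)],.049)
sh("near tips low edge",[(303,259),(480,258)],.049)
sh("side near tips",[(508,225),(658,237)],.049)
sh("unit sides tail",[(355,185),(438,185)],.084)
sh("tail end",[(397,167),(397,168)],.084)
sh("checked tail/",[(605,184),(575,400)],.046)
E
```

```text
near tips top edge [[0.3848, -0.0173], [0.3815, 0.0449]] mean [0.3832 0.0138] edges [0.062 0.062] ang 93.04
near tips low edge [[0.3966, -0.0172], [0.3937, 0.0458]] mean [0.3952 0.0143] edges [0.063 0.063] ang 92.71
side near tips [[0.3812, 0.0551], [0.3804, 0.1182]] mean [0.3808 0.0866] edges [0.063 0.063] ang 90.76
unit sides tail [[0.3697, 0.0033], [0.3687, 0.0257]] mean [0.3692 0.0145] edges [0.022 0.022] ang 92.5
tail end [[0.3644, 0.0145], [0.3647, 0.0145]] mean [0.3645 0.0145] edges [0. 0.] ang 2.43
checked tail/ [[0.3626, 0.0933], [0.451, 0.0934]] mean [0.4068 0.0934] edges [0.088 0.088] ang 0.08
```

Emit:
step_arm(
  dp=[
    [0.001,0,0.015],
    [0.001,0,0.025],
    [0.001,0,0.031],
    [0.001,0,0.034],
    [0.001,0,0.036],
    [0.001,0,0.038],
    [0.001,0,0.038],
    [0.001,0,0.038],
  ],
  rotation=[
    [0,0,0],
    [0,0,0],
    [0,0,0],
    [0,0,0],
    [0,0,0],
    [0,0,0],
    [0,0,0],
    [0,0,0],
  ],
)

```text
t: 23.4
tool_pos: [0.4342, 0.0156, 0.0384]
tool_rot: [-0.065, 3.141, 0.0]
ft_force: [0.5, 0.5, -1.0]
grip_width: 0.315
finger_force: 59.2
```

Emit:
step_arm(
  dp=[
    [0,0,0.001],
    [0,0,0.002],
    [0,0,0.002],
    [0,0,0.002],
  ],
  rotation=[
    [0,0,0],
    [0,0,0],
    [0,0,0],
    [0,0,0],
  ],
)

```text
t: 23.8
tool_pos: [0.4344, 0.0155, 0.0371]
tool_rot: [-0.065, 3.14, -0.001]
ft_force: [-6.4, -1.7, 31.5]
grip_width: 0.315
finger_force: 62.8
```

Emit:
step_arm(
  dp=[
    [0,0,-0.0015],
    [0,0,-0.0015],
  ],
  rotation=[
    [0,0,0],
    [0,0,0],
  ],
)

```text
t: 24.0
tool_pos: [0.4342, 0.0155, 0.038]
tool_rot: [-0.065, 3.141, -0.0]
ft_force: [0.4, 1.0, -0.1]
grip_width: 0.316
finger_force: 59.2
```

Emit:
step_arm(
  dp=[
    [0,0,0],
    [0,0,0],
    [0,0,0],
    [0,0,-0.01],
    [0,0,-0.03],
    [0,0,-0.06],
    [0,0,-0.1],
    [0,0,-0.12],
  ],
  rotation=[
    [0,0,0],
    [0,0,0],
    [0,0,0],
    [0,0,0],
    [0,0,0],
    [0,0,0],
    [0,0,0],
    [0,0,0],
  ],
  fingers=0.42,
)

```text
t: 24.8
tool_pos: [0.4345, 0.016, 0.1608]
tool_rot: [-0.066, 3.139, 0.0]
ft_force: [0.3, -0.0, -0.3]
grip_width: 0.585
finger_force: 0.0
```

```bash
python3 - <<'E'
from h import *
go([.4345,-.01,.276],90)
go([.4355,.0925,.16],182.3)
E
```

```text
t 24.8 q [ 0.57  0.49 -0.95  2.12  0.56  0.8   0.88] f [ 0.3 -0.  -0.3] dp [ 0.0008 -0.026  -0.1152] rot [ 0.09  0.07 92.43]
t 24.8 q [ 0.57  0.49 -0.95  2.12  0.56  0.8   0.88] f [ 0.3 -0.  -0.3] dp [-0.0043  0.0764  0.0008] rot [0.01 0.1  0.13]
```

Emit:
step_arm(
  dp=[
    [0,0,-0.04],
    [-0.03,0.015,-0.05],
    [-0.06,0.03,-0.05],
    [-0.068,0.036,-0.05],
    [-0.068,0.036,-0.05],
    [-0.068,0.036,-0.05],
  ],
  rotation=[
    [0,0,0],
    [0,0,0],
    [0,0,0],
    [0,0,0],
    [0,0,0],
    [0,0,0],
  ],
)

```text
t: 25.4
tool_pos: [0.4996, 0.0542, 0.2077]
tool_rot: [0.066, -3.14, 0.0]
ft_force: [-0.9, -0.2, -0.5]
grip_width: 0.579
finger_force: 0.0
```

```bash
python3 - <<'E'
from h import *
import cv2,pickle
go([.4358,.0934,.16],181)
p=st();c=arm.camera("wrist");print(p[0],p[2]["tool_rot"],p[2]["grip_width"])
pickle.dump((c,p[0],p[1].as_rotvec()),open("w5.pkl","wb"))
cv2.imwrite("pics/w5.png",cv2.resize(c["img"][:,:,::-1],(800,600),interpolation=cv2.INTER_CUBIC))
E
```

```text
t 25.4 q [ 0.49  0.52 -0.96  1.92  0.52  0.98  0.9 ] f [-0.9 -0.2 -0.5] dp [0.062  0.0419 0.0478] rot [-0.01 -0.06  1.42]
[0.4996 0.0542 0.2077] [ 0.0664 -3.1398  0.0002] 0.5794589093555805
```

View pics/w5.png

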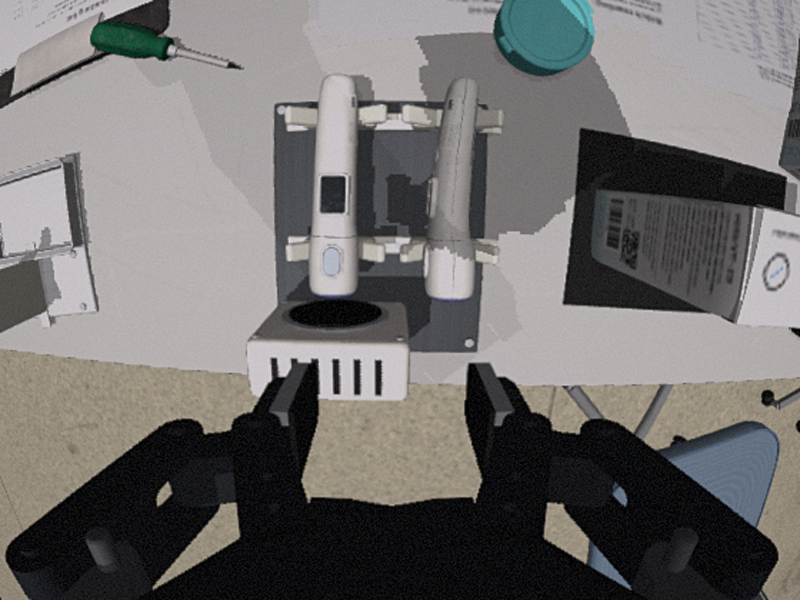

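```bash
python3 - <<'E'
from h import *
import pickle
c,q,r=pickle.load(open("w5.pkl","rb"));P=(q,R.from_rotvec(r),0)
def sh(n,ps,z):
    q=np.array([watz(c,((a+.5)*.7-.5,(b+.5)*.7-.5),z,P)[:2] for a,b in ps]);print(n,q.round(4).tolist(),"mean",q.mean(0),"edges",np.linalg.norm(q-np.roll(q,-1,0),axis=1).round(3),"ang",np.degrees(np.arctan2(*(q[1]-q[0])[::-1])).round(2))
sh("due",[(342,75),(334,295)],.046)
sh("checked",[(464,80),(447,297)],.046)
sh("near sup",[(287,118),(385,116)],.049)
sh("far sup",[(287,250),(385,249)],.049)
sh("side near",[(404,117),(503,122)],.049)
sh("side far",[(404,249),(499,252)],.049)
sh("face base L..: top edge",[(280,303),(404,304)],.1)
E
```

```text
due [[0.3647, 0.0174], [0.5085, 0.0168]] mean [0.4366 0.0171] edges [0.144 0.144] ang -0.23
checked [[0.3641, 0.0947], [0.5066, 0.0916]] mean [0.4354 0.0931] edges [0.143 0.143] ang -1.25
near sup [[0.3935, -0.0161], [0.3916, 0.0458]] mean [0.3925 0.0149] edges [0.062 0.062] ang 91.81
far sup [[0.4789, -0.0142], [0.4761, 0.0494]] mean [0.4775 0.0176] edges [0.064 0.064] ang 92.5
side near [[0.3917, 0.0576], [0.39, 0.1204]] mean [0.3908 0.089 ] edges [0.063 0.063] ang 91.56
side far [[0.4756, 0.0615], [0.4743, 0.1233]] mean [0.4749 0.0924] edges [0.062 0.062] ang 91.25
face base L..: top edge [[0.5006, -0.007], [0.4982, 0.0612]] mean [0.4994 0.0271] edges [0.068 0.068] ang 91.97
```

Emit:
step_arm(
  dp=[
    [0.03,0.02,0],
    [0.055,0.037,0.01],
    [0.062,0.042,0.03],
    [0.062,0.042,0.06],
    [0.062,0.042,0.09],
    [0.062,0.042,0.115],
    [0.062,0.042,0.13],
    [0.062,0.042,0.13],
  ],
  rotation=[
    [0,0,1.4],
    [0,0,1.4],
    [0,0,1.4],
    [0,0,1.4],
    [0,0,1.4],
    [0,0,1.4],
    [0,0,1.4],
    [0,0,1.4],
  ],
)

```text
t: 26.25
tool_pos: [0.4354, 0.093, 0.0767]
tool_rot: [0.027, -3.139, 0.001]
ft_force: [0.2, -0.8, 0.1]
grip_width: 0.578
finger_force: 0.0
```

```bash
python3 - <<'E'
from h import *
go([.4355,.0933,.0375],181)
E
```

```text
t 26.25 q [ 0.26  0.64 -0.79  2.15  0.76  0.66  0.52] f [ 0.2 -0.8  0.1] dp [-0.0002  0.0003  0.0392] rot [-0.04 -0.17 -0.01]
```

Emit:
step_arm(
  dp=[
    [0,0,0.02],
    [0,0,0.033],
    [0,0,0.039],
    [0,0,0.039],
    [0,0,0.039],
  ],
  rotation=[
    [0,0,0],
    [0,0,0],
    [0,0,0],
    [0,0,0],
    [0,0,0],
  ],
)

```text
t: 26.75
tool_pos: [0.4371, 0.0937, 0.0396]
tool_rot: [-0.027, 3.141, 0.0]
ft_force: [0.4, 0.1, 0.2]
grip_width: 0.582
finger_force: 0.0
```

Emit:
step_arm(
  dp=[
    [0,0,0],
    [0,0,0],
    [0,0,0],
    [0,0,0],
    [0,0,0],
    [0,0,0],
  ],
  rotation=[
    [0,0,0],
    [0,0,0],
    [0,0,0],
    [0,0,0],
    [0,0,0],
    [0,0,0],
  ],
  fingers=1,
)

```text
t: 27.35
tool_pos: [0.4373, 0.0929, 0.0396]
tool_rot: [-0.026, 3.14, -0.003]
ft_force: [-2.7, -6.8, 17.6]
grip_width: 0.315
finger_force: 57.8
```

Emit:
step_arm(
  dp=[
    [0,0,-0.02],
    [0,0,-0.05],
    [0,0,-0.09],
    [0,0,-0.13],
    [0,0,-0.17],
    [0,0,-0.19],
    [0,0,-0.2],
  ],
  rotation=[
    [0,0,0],
    [0,0,0],
    [0,0,0],
    [0,0,0],
    [0,0,0],
    [0,0,0],
    [0,0,0],
  ],
)

```text
t: 28.05
tool_pos: [0.4373, 0.0937, 0.2407]
tool_rot: [-0.026, 3.139, -0.001]
ft_force: [-0.1, 0.0, -1.1]
grip_width: 0.314
finger_force: 59.9
```

```bash
python3 - <<'E'
from h import *
go([.5253,-.3155,.24],97.3)
E
```

```text
t 28.05 q [ 0.49  0.39 -1.04  2.01  0.41  0.97  0.83] f [-0.1  0.  -1.1] dp [-0.0812 -0.4106  0.001 ] rot [ 0.09  0.13 83.66]
```

Emit:
step_arm(
  dp=[
    [-0.003,-0.015,0],
    [-0.009,-0.045,0],
    [-0.016,-0.08,0],
    [-0.023,-0.115,0],
    [-0.03,-0.15,0],
    [-0.037,-0.185,0],
    [-0.044,-0.22,0],
    [-0.051,-0.255,0],
  ],
  rotation=[
    [0,0,4],
    [0,0,11],
    [0,0,18],
    [0,0,25],
    [0,0,32],
    [0,0,39],
    [0,0,46],
    [0,0,53],
  ],
)

```text
t: 28.85
tool_pos: [0.4915, -0.1628, 0.2375]
tool_rot: [-1.388, -2.816, 0.001]
ft_force: [-0.5, 0.3, -1.3]
grip_width: 0.316
finger_force: 59.9
```

```bash
python3 - <<'E'
from h import *
go([.5256,-.3175,.24],97.5)
E
```

```text
t 28.85 q [ 0.75  0.43 -0.73  1.85  0.34  0.98  0.54] f [-0.5  0.3 -1.3] dp [-0.1435 -0.0672 -0.0026] rot [-0.11 -0.05 30.03]
```

Emit:
step_arm(
  dp=[
    [-0.032,-0.015,0],
    [-0.064,-0.03,0],
    [-0.096,-0.045,0],
    [-0.12,-0.056,0],
    [-0.136,-0.064,0],
    [-0.1435,-0.067,0.01],
    [-0.1435,-0.067,0.04],
    [-0.1435,-0.067,0.07],
  ],
  rotation=[
    [0,0,7],
    [0,0,14],
    [0,0,20],
    [0,0,25],
    [0,0,28],
    [0,0,30],
    [0,0,30],
    [0,0,30],
  ],
)

```text
t: 29.65
tool_pos: [0.5271, -0.3145, 0.1665]
tool_rot: [-2.062, -2.369, 0.001]
ft_force: [1.2, -0.1, -0.2]
grip_width: 0.312
finger_force: 59.9
```

```bash
python3 - <<'E'
from h import *
import cv2,pickle
go([.5256,-.3175,.0946],97.5)
p=st();c=arm.camera("wrist");print(p[0],p[2]["tool_rot"],p[2]["grip_width"])
pickle.dump((c,p[0],p[1].as_rotvec()),open("w6.pkl","wb"))
cv2.imwrite("pics/w6.png",cv2.resize(c["img"][:,:,::-1],(800,600),interpolation=cv2.INTER_CUBIC))
E
```

```text
t 29.65 q [ 0.79  0.63 -0.52  1.68  0.37  0.93  0.27] f [ 1.2 -0.1 -0.2] dp [-0.0027 -0.0018  0.0719] rot [-0.05 -0.02  0.42]
[ 0.5271 -0.3145  0.1665] [-2.0622 -2.3689  0.0006] 0.3117456421475205
```

View pics/w6.png

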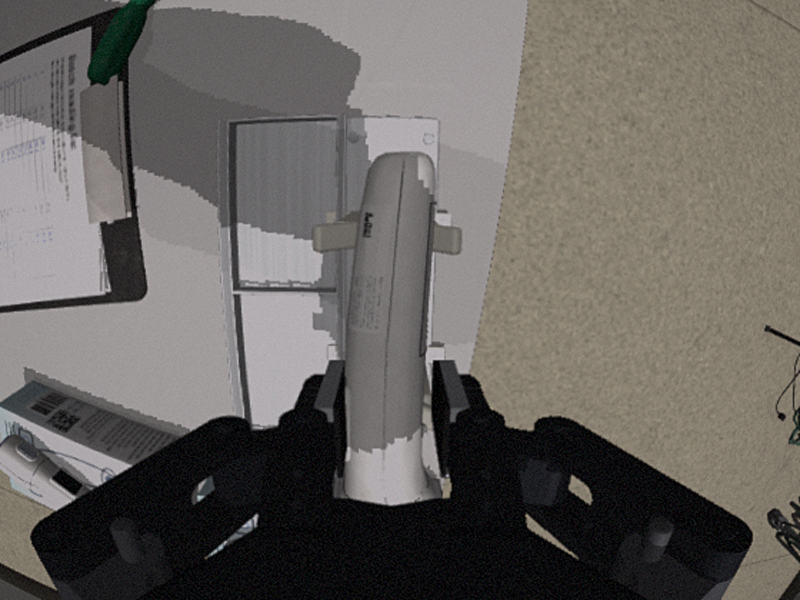

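```bash
python3 - <<'E'
from h import *
import pickle
c,q,r=pickle.load(open("w6.pkl","rb"));P=(q,R.from_rotvec(r),0)
def sh(n,ps,z):
    q=np.array([watz(c,((a+.5)*.7-.5,(b+.5)*.7-.5),z,P)[:2] for a,b in ps]);print(n,q.round(4).tolist(),"mean",q.mean(0),"edges",np.linalg.norm(q-np.roll(q,-1,0),axis=1).round(3),"ang",np.degrees(np.arctan2(*(q[1]-q[0])[::-1])).round(2))
sh("sup",[(313,239),(461,238)],.104)
sh("sup edges rows",[(320,222),(320,252)],.104)
sh("tail",[(404,153),(404,154)],.173)
sh("handle@",[(360,222),(435,222)],.173)
sh("mid@",[(345,380),(427,380)],.173)
p=P[0]; print("cradle rel pts: ", )
E
```

```text
sup [[0.4881, -0.2769], [0.5511, -0.2677]] mean [ 0.5196 -0.2723] edges [0.064 0.064] ang 8.31
sup edges rows [[0.4903, -0.2692], [0.4918, -0.2822]] mean [ 0.4911 -0.2757] edges [0.013 0.013] ang -83.52
tail [[0.5206, -0.2399], [0.5206, -0.2402]] mean [ 0.5206 -0.24  ] edges [0. 0.] ang -81.96
handle@ [[0.5112, -0.2605], [0.5318, -0.2576]] mean [ 0.5215 -0.259 ] edges [0.021 0.021] ang 8.06
mid@ [[0.5124, -0.3081], [0.5371, -0.3046]] mean [ 0.5247 -0.3064] edges [0.025 0.025] ang 8.07
cradle rel pts:
```

Emit:
step_arm(
  dp=[
    [-0.004,-0.001,0.025],
    [-0.004,-0.001,0.045],
    [-0.004,-0.001,0.058],
    [-0.004,-0.001,0.064],
    [-0.004,-0.001,0.067],
    [-0.004,-0.001,0.069],
    [-0.004,-0.001,0.07],
    [-0.004,-0.001,0.07],
  ],
  rotation=[
    [0,0,1],
    [0,0,1],
    [0,0,1],
    [0,0,1],
    [0,0,1],
    [0,0,1],
    [0,0,1],
    [0,0,1],
  ],
)

```text
t: 30.5
tool_pos: [0.5275, -0.3189, 0.0992]
tool_rot: [2.082, 2.352, 0.0]
ft_force: [0.4, -0.1, -0.2]
grip_width: 0.315
finger_force: 59.9
```

Emit:
step_arm(
  dp=[
    [0,0,0.001],
    [0,0,0.002],
    [0,0,0.003],
    [0,0,0.003],
  ],
  rotation=[
    [0,0,0],
    [0,0,0],
    [0,0,0],
    [0,0,0],
  ],
)

```text
t: 30.9
tool_pos: [0.5272, -0.3188, 0.0957]
tool_rot: [-2.082, -2.352, 0.0]
ft_force: [-0.3, -0.1, -0.2]
grip_width: 0.313
finger_force: 59.9
```

Emit:
step_arm(
  dp=[
    [0,0,0.0005],
    [0,0,0.001],
    [0,0,0.0015],
    [0,0,0.0015],
  ],
  rotation=[
    [0,0,0],
    [0,0,0],
    [0,0,0],
    [0,0,0],
  ],
)

```text
t: 31.3
tool_pos: [0.5273, -0.3189, 0.0951]
tool_rot: [2.082, 2.352, -0.001]
ft_force: [-5.3, 2.3, 15.4]
grip_width: 0.318
finger_force: 61.6
```

Seated. Release and rise, then fetch carton B... taking carton A first, order free; check the rack from above first.

Emit:
step_arm(
  dp=[
    [0,0,0],
    [0,0,0],
    [0,0,0],
    [0,0,-0.01],
    [0,0,-0.03],
    [0,0,-0.06],
    [0,0,-0.09],
    [0,0,-0.11],
  ],
  rotation=[
    [0,0,0],
    [0,0,0],
    [0,0,0],
    [0,0,0],
    [0,0,0],
    [0,0,0],
    [0,0,0],
    [0,0,0],
  ],
  fingers=0.35,
)

```text
t: 32.1
tool_pos: [0.5278, -0.3189, 0.2071]
tool_rot: [2.081, 2.351, 0.001]
ft_force: [-0.5, 0.1, 0.3]
grip_width: 0.65
finger_force: 0.0
```

```bash
python3 - <<'E'
from h import *
import cv2,pickle
go([.453,.256,.30],90)
p=st();c=arm.camera("wrist");print(p[0],p[2]["tool_rot"],p[2]["grip_width"])
pickle.dump((c,p[0],p[1].as_rotvec()),open("w7.pkl","wb"))
cv2.imwrite("pics/w7.png",cv2.resize(c["img"][:,:,::-1],(800,600),interpolation=cv2.INTER_CUBIC))
E
```

```text
t 32.1 q [ 0.8   0.59 -0.53  1.64  0.34  1.01  0.29] f [-0.5  0.1  0.3] dp [ 0.5796 -0.0042 -0.0935] rot [0.1  0.06 6.98]
[ 0.5278 -0.3189  0.2071] [2.0807 2.3512 0.0009] 0.6499706326972419
```

View pics/w7.png

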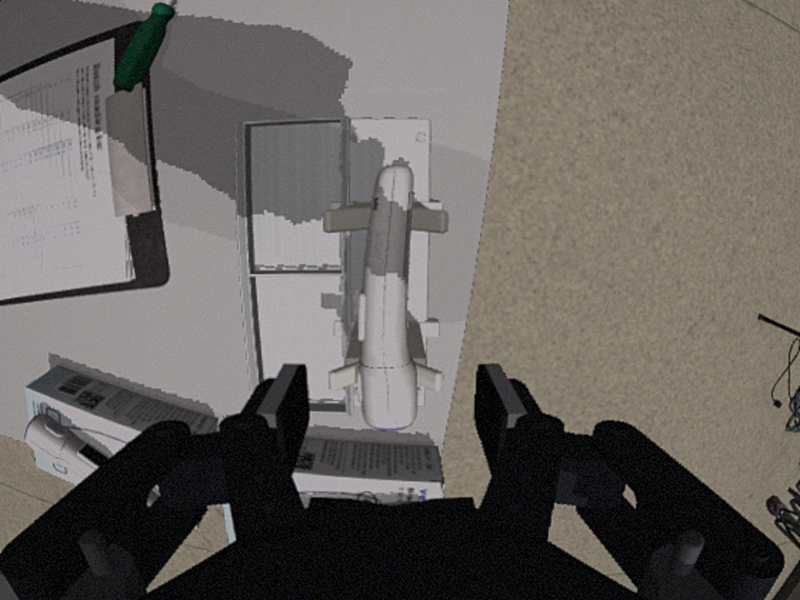

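```bash
python3 - <<'E'
from h import *
import pickle
for f,u,a,b in (("w3",[(390,171),(384,436)],[(328,231),(452,230)],[(333,387),(446,386)]),("w7",[(396,165),(388,430)],[(324,219),(448,218)],[(330,376),(442,376)])):
    c,q,r=pickle.load(open(f+".pkl","rb"));P=(q,R.from_rotvec(r),0)
    g=lambda p,z:watz(c,((p[0]+.5)*.7-.5,(p[1]+.5)*.7-.5),z,P)[:2]
    A=(g(a[0],.104)+g(a[1],.104))/2;B=(g(b[0],.104)+g(b[1],.104))/2
    y=(A-B)/np.linalg.norm(A-B);m=(A+B)/2;t=g(u[0],.101);l=g(u[1],.101);l2=g(u[1],.09)
    print(f,m,"ang",np.degrees(np.arctan2(*(A-B)[::-1]))-90,"tail",(t-m)@y,"lens",(l-m)@y,(l2-m)@y,"lat",[(k-m)@[y[1],-y[0]] for k in (t,l)])
E
```

```text
w3 [ 0.5253 -0.3156] ang 6.892623602850904 tail 0.07348962846283535 lens -0.07746885342524437 -0.0841902376136207 lat [np.float64(-0.00010519770538199561), np.float64(-0.003159208579868568)]
w7 [ 0.525  -0.3148] ang 6.863324212854451 tail 0.07098362918104274 lens -0.0804103538520053 -0.08694840175028573 lat [np.float64(0.005080622991040743), np.float64(0.0011425579522650537)]
```

Emit:
step_arm(
  dp=[
    [0,0,-0.04],
    [0.03,0,-0.08],
    [0.075,0,-0.093],
    [0.12,-0.001,-0.093],
    [0.165,-0.001,-0.093],
    [0.21,-0.001,-0.093],
    [0.255,-0.002,-0.093],
    [0.3,-0.002,-0.093],
  ],
  rotation=[
    [0,0,0],
    [0,0,1],
    [0,0,2],
    [0,0,3],
    [0,0,4],
    [0,0,5],
    [0,0,6],
    [0,0,7],
  ],
  fingers=0,
)

```text
t: 32.95
tool_pos: [0.4882, -0.0196, 0.2979]
tool_rot: [2.222, 2.22, 0.0]
ft_force: [1.1, 0.2, 0.4]
grip_width: 0.998
finger_force: 0.0
```

```bash
python3 - <<'E'
from h import *
go([.4546,.2555,.30],90)
E
```

```text
t 32.95 q [ 0.46  0.29 -0.66  1.85  0.21  1.07 -0.29] f [1.1 0.2 0.4] dp [ 0.2751 -0.0339 -0.0022] rot [ 0.04  0.02 -0.06]
```

Emit:
step_arm(
  dp=[
    [0.045,-0.006,0],
    [0.09,-0.011,0],
    [0.135,-0.017,0],
    [0.18,-0.022,0],
    [0.22,-0.028,0],
    [0.255,-0.032,0],
    [0.272,-0.034,0.02],
    [0.275,-0.034,0.05],
  ],
  rotation=[
    [0,0,0],
    [0,0,0],
    [0,0,0],
    [0,0,0],
    [0,0,0],
    [0,0,0],
    [0,0,0],
    [0,0,0],
  ],
)

```text
t: 33.75
tool_pos: [0.4546, 0.2568, 0.2483]
tool_rot: [2.218, 2.224, 0.005]
ft_force: [1.6, -0.5, -1.3]
grip_width: 1.0
finger_force: 0.0
```

```bash
python3 - <<'E'
from h import *
go([.4546,.2555,.1455],90)
E
```

```text
t 33.75 q [-0.07  0.43 -0.74  1.83  0.34  1.01 -0.94] f [ 1.6 -0.5 -1.3] dp [-0.0015 -0.0003  0.1028] rot [ 0.15 -0.13  0.16]
```

Emit:
step_arm(
  dp=[
    [0,0,0.03],
    [0,0,0.06],
    [0,0,0.085],
    [0,0,0.1],
    [0,0,0.102],
    [0,0,0.102],
  ],
  rotation=[
    [0,0,0],
    [0,0,0],
    [0,0,0],
    [0,0,0],
    [0,0,0],
    [0,0,0],
  ],
)

```text
t: 34.35
tool_pos: [0.4552, 0.254, 0.1459]
tool_rot: [2.222, 2.221, 0.001]
ft_force: [-0.9, -0.9, -0.0]
grip_width: 0.999
finger_force: 0.0
```

Emit:
step_arm(
  dp=[
    [0,0,0],
    [0,0,0],
    [0,0,0],
    [0,0,0],
    [0,0,0],
    [0,0,0],
    [0,0,0],
  ],
  rotation=[
    [0,0,0],
    [0,0,0],
    [0,0,0],
    [0,0,0],
    [0,0,0],
    [0,0,0],
    [0,0,0],
  ],
  fingers=1,
)

```text
t: 35.05
tool_pos: [0.4551, 0.2539, 0.1464]
tool_rot: [2.222, 2.221, 0.001]
ft_force: [-4.6, -0.7, 13.1]
grip_width: 0.631
finger_force: 61.7
```

Emit:
step_arm(
  dp=[
    [0,0,-0.015],
    [0,0,-0.04],
    [0,0,-0.07],
    [0,0,-0.1],
    [0,0,-0.13],
    [0,0,-0.15],
    [0,0,-0.16],
    [0,0,-0.16],
  ],
  rotation=[
    [0,0,0],
    [0,0,0],
    [0,0,0],
    [0,0,0],
    [0,0,0],
    [0,0,0],
    [0,0,0],
    [0,0,0],
  ],
)

```text
t: 35.85
tool_pos: [0.4552, 0.2539, 0.3067]
tool_rot: [2.221, 2.22, 0.003]
ft_force: [0.6, 0.5, -2.2]
grip_width: 0.632
finger_force: 64.3
```

```bash
python3 - <<'E'
from h import *
go([.4672,-.3770,.307],97)
E
```

```text
t 35.85 q [-0.03  0.36 -0.77  1.76  0.28  1.13 -0.89] f [ 0.6  0.5 -2.2] dp [-0.6309  0.0123 -0.0008] rot [ 0.11 -0.04 -7.03]
```

Emit:
step_arm(
  dp=[
    [-0.01,0,0],
    [-0.03,0,0],
    [-0.06,0.001,0],
    [-0.095,0.002,0],
    [-0.13,0.003,0],
    [-0.165,0.003,0],
    [-0.2,0.004,0],
    [-0.235,0.005,0],
  ],
  rotation=[
    [0,0,0],
    [0,0,0],
    [0,0,0],
    [0,0,0],
    [0,0,0],
    [0,0,0],
    [0,0,0],
    [0,0,0],
  ],
)

```text
t: 36.65
tool_pos: [0.4589, 0.0165, 0.3043]
tool_rot: [-2.221, -2.22, 0.002]
ft_force: [1.2, 0.1, -2.9]
grip_width: 0.629
finger_force: 64.1
```

Emit:
step_arm(
  dp=[
    [-0.035,0.001,0],
    [-0.07,0.001,0],
    [-0.105,0.002,0],
    [-0.14,0.003,0],
    [-0.175,0.003,0],
    [-0.21,0.004,0],
    [-0.245,0.005,0],
    [-0.28,0.005,0],
  ],
  rotation=[
    [0,0,-0.9],
    [0,0,-1.8],
    [0,0,-2.7],
    [0,0,-3.6],
    [0,0,-4.5],
    [0,0,-5.4],
    [0,0,-6.3],
    [0,0,-7],
  ],
)

```text
t: 37.45
tool_pos: [0.4636, -0.2631, 0.304]
tool_rot: [-2.08, -2.351, 0.001]
ft_force: [-0.4, 0.4, -2.3]
grip_width: 0.629
finger_force: 64.1
```

```bash
python3 - <<'E'
from h import *
go([.4672,-.3785,.307],97)
E
```

```text
t 37.45 q [ 0.83  0.35 -0.55  1.74  0.2   1.11  0.33] f [-0.4  0.4 -2.3] dp [-0.115  -0.0105 -0.0031] rot [-0.1  -0.07  0.  ]
```

Emit:
step_arm(
  dp=[
    [-0.035,-0.003,0],
    [-0.065,-0.006,0],
    [-0.09,-0.008,0],
    [-0.107,-0.01,0],
    [-0.115,-0.0105,0],
    [-0.115,-0.0105,0.02],
    [-0.115,-0.0105,0.045],
    [-0.115,-0.0105,0.07],
  ],
  rotation=[
    [0,0,0],
    [0,0,0],
    [0,0,0],
    [0,0,0],
    [0,0,0],
    [0,0,0],
    [0,0,0],
    [0,0,0],
  ],
)

```text
t: 38.25
tool_pos: [0.4684, -0.3758, 0.2344]
tool_rot: [-2.081, -2.354, -0.001]
ft_force: [-0.3, -0.6, -2.9]
grip_width: 0.632
finger_force: 64.2
```

```bash
python3 - <<'E'
from h import *
go([.4672,-.3785,.1485],97)
E
```

```text
t 38.25 q [ 0.92  0.52 -0.49  1.65  0.28  1.03  0.46] f [-0.3 -0.6 -2.9] dp [-0.0026 -0.0015  0.0859] rot [ 0.01 -0.02  0.04]
```

Emit:
step_arm(
  dp=[
    [-0.001,-0.001,0.025],
    [-0.001,-0.001,0.05],
    [-0.001,-0.001,0.068],
    [-0.001,-0.001,0.077],
    [-0.001,-0.001,0.081],
    [-0.001,-0.001,0.083],
    [-0.001,-0.001,0.084],
    [-0.001,-0.001,0.084],
  ],
  rotation=[
    [0,0,0],
    [0,0,0],
    [0,0,0],
    [0,0,0],
    [0,0,0],
    [0,0,0],
    [0,0,0],
    [0,0,0],
  ],
)

```text
t: 39.05
tool_pos: [0.4677, -0.378, 0.1519]
tool_rot: [2.082, 2.352, 0.0]
ft_force: [0.1, -0.0, -2.4]
grip_width: 0.628
finger_force: 64.1
```

Emit:
step_arm(
  dp=[
    [0,0,0.001],
    [0,0,0.002],
    [0,0,0.003],
    [0,0,0.003],
  ],
  rotation=[
    [0,0,0],
    [0,0,0],
    [0,0,0],
    [0,0,0],
  ],
)

```text
t: 39.45
tool_pos: [0.4676, -0.378, 0.1485]
tool_rot: [2.082, 2.352, -0.0]
ft_force: [-0.8, -0.2, 2.0]
grip_width: 0.631
finger_force: 64.3
```

Contact on the bay floor at the expected height; release and fetch A.

Emit:
step_arm(
  dp=[
    [0,0,0],
    [0,0,0],
    [0,0,0],
    [0,0,0],
    [0,0,0],
    [0,0,-0.01],
    [0,0,-0.04],
    [0,0,-0.08],
  ],
  rotation=[
    [0,0,0],
    [0,0,0],
    [0,0,0],
    [0,0,0],
    [0,0,0],
    [0,0,0],
    [0,0,0],
    [0,0,0],
  ],
  fingers=0,
)

```text
t: 40.25
tool_pos: [0.4669, -0.3773, 0.2287]
tool_rot: [-2.08, -2.351, -0.0]
ft_force: [0.4, -0.8, 0.1]
grip_width: 0.999
finger_force: 0.0
```

Emit:
step_arm(
  dp=[
    [0,0,-0.04],
    [0.03,0.003,-0.07],
    [0.075,0.008,-0.07],
    [0.12,0.013,-0.07],
    [0.165,0.018,-0.07],
    [0.21,0.022,-0.07],
    [0.255,0.026,-0.07],
    [0.3,0.03,-0.07],
  ],
  rotation=[
    [0,0,0],
    [0,0,1],
    [0,0,2],
    [0,0,3],
    [0,0,4],
    [0,0,5],
    [0,0,6],
    [0,0,7],
  ],
)

```text
t: 41.05
tool_pos: [0.4604, -0.0746, 0.2992]
tool_rot: [2.222, 2.22, 0.0]
ft_force: [1.8, 0.6, 0.0]
grip_width: 1.001
finger_force: 0.0
```

```bash
python3 - <<'E'
from h import *
go([.4530,.3662,.30],90)
E
```

```text
t 41.05 q [ 0.56  0.24 -0.63  1.9   0.17  1.05 -0.14] f [1.8 0.6 0. ] dp [ 0.4408 -0.0079 -0.0011] rot [ 0.06  0.03 -0.06]
```

Emit:
step_arm(
  dp=[
    [0.045,-0.001,0],
    [0.09,-0.002,0],
    [0.135,-0.003,0],
    [0.18,-0.003,0],
    [0.225,-0.004,0],
    [0.27,-0.005,0],
    [0.315,-0.006,0],
    [0.36,-0.007,0],
  ],
  rotation=[
    [0,0,0],
    [0,0,0],
    [0,0,0],
    [0,0,0],
    [0,0,0],
    [0,0,0],
    [0,0,0],
    [0,0,0],
  ],
)

```text
t: 41.85
tool_pos: [0.4536, 0.2854, 0.2991]
tool_rot: [2.222, 2.22, 0.001]
ft_force: [0.2, 0.0, 0.4]
grip_width: 0.999
finger_force: 0.0
```

Emit:
step_arm(
  dp=[
    [0.035,0,0],
    [0.06,0,0],
    [0.075,0,0.0],
    [0.081,-0.001,0.01],
    [0.081,-0.001,0.03],
    [0.081,-0.001,0.05],
    [0.081,-0.001,0.05],
    [0.081,-0.001,0.05],
  ],
  rotation=[
    [0,0,0],
    [0,0,0],
    [0,0,0],
    [0,0,0],
    [0,0,0],
    [0,0,0],
    [0,0,0],
    [0,0,0],
  ],
)

```text
t: 42.65
tool_pos: [0.4532, 0.3638, 0.2486]
tool_rot: [2.223, 2.22, -0.001]
ft_force: [0.4, 0.1, -0.1]
grip_width: 1.0
finger_force: 0.0
```

```bash
python3 - <<'E'
from h import *
go([.4530,.3662,.146],90)
E
```

```text
t 42.65 q [-0.27  0.53 -0.73  1.68  0.39  1.08 -1.12] f [ 0.4  0.1 -0.1] dp [ 0.0025 -0.0002  0.1026] rot [-0.01  0.03 -0.07]
```

Emit:
step_arm(
  dp=[
    [0.002,0,0.03],
    [0.002,0,0.06],
    [0.002,0,0.085],
    [0.002,0,0.1],
    [0.002,0,0.102],
    [0.002,0,0.102],
  ],
  rotation=[
    [0,0,0],
    [0,0,0],
    [0,0,0],
    [0,0,0],
    [0,0,0],
    [0,0,0],
  ],
)

```text
t: 43.25
tool_pos: [0.4533, 0.3669, 0.1472]
tool_rot: [2.222, 2.221, 0.001]
ft_force: [-0.2, 0.8, -0.1]
grip_width: 1.002
finger_force: 0.0
```

Emit:
step_arm(
  dp=[
    [0,0,0],
    [0,0,0],
    [0,0,0],
    [0,0,0],
    [0,0,0],
    [0,0,0],
    [0,0,0],
  ],
  rotation=[
    [0,0,0],
    [0,0,0],
    [0,0,0],
    [0,0,0],
    [0,0,0],
    [0,0,0],
    [0,0,0],
  ],
  fingers=1,
)

```text
t: 43.95
tool_pos: [0.4532, 0.367, 0.1475]
tool_rot: [2.221, 2.221, 0.002]
ft_force: [-1.8, -1.7, 10.4]
grip_width: 0.63
finger_force: 62.2
```

Emit:
step_arm(
  dp=[
    [0,0,-0.015],
    [0,0,-0.04],
    [0,0,-0.07],
    [0,0,-0.1],
    [0,0,-0.13],
    [0,0,-0.15],
    [0,0,-0.16],
    [0,0,-0.16],
  ],
  rotation=[
    [0,0,0],
    [0,0,0],
    [0,0,0],
    [0,0,0],
    [0,0,0],
    [0,0,0],
    [0,0,0],
    [0,0,0],
  ],
)

```text
t: 44.75
tool_pos: [0.4531, 0.3668, 0.3077]
tool_rot: [2.222, 2.221, 0.003]
ft_force: [0.1, -0.1, -2.6]
grip_width: 0.632
finger_force: 63.6
```

Emit:
step_arm(
  dp=[
    [-0.01,0,0],
    [-0.03,0,0],
    [-0.06,0,0],
    [-0.095,0,0],
    [-0.13,0,0],
    [-0.165,0,0],
    [-0.2,0,0],
    [-0.235,0,0],
  ],
  rotation=[
    [0,0,0],
    [0,0,0],
    [0,0,0],
    [0,0,0],
    [0,0,0],
    [0,0,0],
    [0,0,0],
    [0,0,0],
  ],
)

```text
t: 45.55
tool_pos: [0.452, 0.1292, 0.3052]
tool_rot: [-2.222, -2.22, 0.003]
ft_force: [0.9, -0.5, -2.8]
grip_width: 0.632
finger_force: 63.6
```

```bash
python3 - <<'E'
from h import *
go([.4537,-.2700,.307],97)
E
```

```text
t 45.55 q [ 0.22  0.27 -0.75  1.88  0.21  1.08 -0.61] f [ 0.9 -0.5 -2.8] dp [-0.3992  0.0021 -0.0015] rot [-0.1   0.03 -7.05]
```

Emit:
step_arm(
  dp=[
    [-0.035,0,0],
    [-0.07,0,0],
    [-0.105,0.001,0],
    [-0.14,0.001,0],
    [-0.175,0.001,0],
    [-0.21,0.001,0],
    [-0.245,0.001,0],
    [-0.28,0.001,0],
  ],
  rotation=[
    [0,0,-0.9],
    [0,0,-1.8],
    [0,0,-2.7],
    [0,0,-3.6],
    [0,0,-4.5],
    [0,0,-5.4],
    [0,0,-6.3],
    [0,0,-7],
  ],
)

```text
t: 46.35
tool_pos: [0.4524, -0.1503, 0.3053]
tool_rot: [-2.081, -2.352, 0.001]
ft_force: [0.5, 0.2, -1.5]
grip_width: 0.627
finger_force: 63.4
```

```bash
python3 - <<'E'
from h import *
go([.4537,-.2700,.307],97)
E
```

```text
t 46.35 q [ 0.71  0.26 -0.62  1.87  0.17  1.07  0.15] f [ 0.5  0.2 -1.5] dp [-0.119  -0.0133 -0.0017] rot [-0.1  -0.03 -0.01]
```

Emit:
step_arm(
  dp=[
    [-0.035,-0.004,0],
    [-0.065,-0.007,0],
    [-0.09,-0.01,0],
    [-0.11,-0.012,0],
    [-0.119,-0.013,0],
    [-0.119,-0.013,0.02],
    [-0.119,-0.013,0.045],
    [-0.119,-0.013,0.07],
  ],
  rotation=[
    [0,0,0],
    [0,0,0],
    [0,0,0],
    [0,0,0],
    [0,0,0],
    [0,0,0],
    [0,0,0],
    [0,0,0],
  ],
)

```text
t: 47.15
tool_pos: [0.4547, -0.2675, 0.235]
tool_rot: [-2.081, -2.352, -0.0]
ft_force: [1.0, 0.5, -1.8]
grip_width: 0.631
finger_force: 63.6
```

```bash
python3 - <<'E'
from h import *
go([.4537,-.2700,.1493],97)
E
```

```text
t 47.15 q [ 0.82  0.41 -0.53  1.84  0.25  0.96  0.3 ] f [ 1.   0.5 -1.8] dp [-0.0024 -0.0013  0.0857] rot [-0.03 -0.04 -0.  ]
```

Emit:
step_arm(
  dp=[
    [-0.001,-0.001,0.025],
    [-0.001,-0.001,0.05],
    [-0.001,-0.001,0.068],
    [-0.001,-0.001,0.077],
    [-0.001,-0.001,0.081],
    [-0.001,-0.001,0.083],
    [-0.001,-0.001,0.084],
    [-0.001,-0.001,0.084],
  ],
  rotation=[
    [0,0,0],
    [0,0,0],
    [0,0,0],
    [0,0,0],
    [0,0,0],
    [0,0,0],
    [0,0,0],
    [0,0,0],
  ],
)

```text
t: 47.95
tool_pos: [0.4547, -0.2693, 0.1528]
tool_rot: [2.082, 2.352, 0.0]
ft_force: [-0.2, -0.7, -2.2]
grip_width: 0.631
finger_force: 63.6
```

Emit:
step_arm(
  dp=[
    [0,0,0.001],
    [0,0,0.002],
    [0,0,0.003],
    [0,0,0.003],
  ],
  rotation=[
    [0,0,0],
    [0,0,0],
    [0,0,0],
    [0,0,0],
  ],
)

```text
t: 48.35
tool_pos: [0.4545, -0.2694, 0.1495]
tool_rot: [2.082, 2.352, -0.0]
ft_force: [-1.8, -0.2, 3.7]
grip_width: 0.631
finger_force: 64.2
```

Contact at the expected height; release, retreat and look.

Emit:
step_arm(
  dp=[
    [0,0,0],
    [0,0,0],
    [0,0,0],
    [0,0,0],
    [0,0,0],
    [0,0,-0.01],
    [0,0,-0.04],
    [0,0,-0.08],
  ],
  rotation=[
    [0,0,0],
    [0,0,0],
    [0,0,0],
    [0,0,0],
    [0,0,0],
    [0,0,0],
    [0,0,0],
    [0,0,0],
  ],
  fingers=0,
)

```text
t: 49.15
tool_pos: [0.4538, -0.2687, 0.2298]
tool_rot: [-2.08, -2.351, 0.0]
ft_force: [-0.2, -0.6, 0.8]
grip_width: 1.0
finger_force: 0.0
```

Emit:
step_arm(
  dp=[
    [0,0,-0.04],
    [0,0,-0.08],
    [0.03,0,-0.12],
    [0.06,0,-0.14],
    [0.08,0,-0.14],
    [0.09,0,-0.14],
    [0.09,0,-0.14],
    [0.09,0,-0.14],
  ],
  rotation=[
    [0,0,0],
    [0,0,0],
    [0,0,0],
    [0,0,0],
    [0,0,0],
    [0,0,0],
    [0,0,0],
    [0,0,0],
  ],
)

```text
t: 49.95
tool_pos: [0.4434, -0.1807, 0.3691]
tool_rot: [-2.082, -2.352, 0.0]
ft_force: [-0.9, -0.4, 0.1]
grip_width: 0.997
finger_force: 0.0
```

```bash
python3 - <<'E'
from h import *
import cv2
i=arm.camera("wrist")["img"][:,:,::-1];s=arm.camera("scene")["img"][100:400,60:460,::-1]
cv2.imwrite("pics/fin.png",np.hstack([cv2.resize(i,(400,300)),cv2.resize(s,(400,300))]))
E
```

```text
(no output)
```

View pics/fin.png

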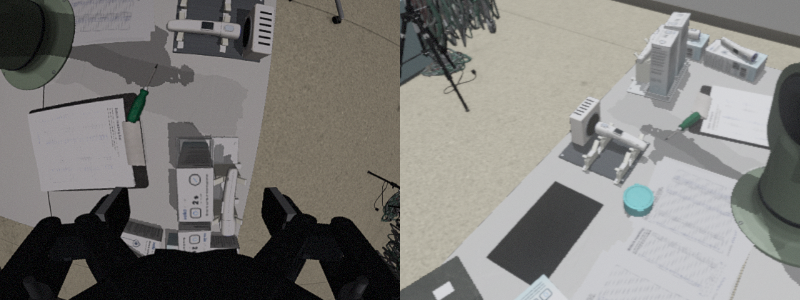

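Both views show the end state as asked: cartons upright in their bays (about (670,55) in the scene half), the due unit in the check cradle facing the disc (620,130), the checked unit in the rack's cradle, the side rest and mat empty.

```bash
python3 -c "
from bench import arm
print(arm.hand_in())"
```

```text
the job is handed in; nothing more can be done
None
```

I did the whole job in the order asked and handed it in at about 50 s. The due thermometer is in the check cradle facing the disc, the checked one is in the rack's cradle, and both cartons are upright in their own bays. The last camera views showed this; I have no verdict back from the judging.

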